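Prove the contact probes and hang them up

TASK

Prove the lab's contact probes on the steel check block, taking those that stand in the holder from the shortest to the longest: rest each probe's tip, held upright, for a moment first on top of the low brass stud and then on the high one. When a probe has been proved, hang it by its eye on a peg of the stand, each probe on a peg of its own, and leave the slide box, bottle and dish where they are.

Things in the scene. Friction and masses are not known exactly. Their poses are not given: they have to be found in the camera images.
- probe_short: The short contact probe, 130 mm long, 0.13 kg; may be absent (None). From the bottom: round steel shank, 12 mm in diameter, rounded tip; grey ring (the eye: 44 mm outside, 26 mm hole, 12 mm thick); black grip tab, the top 46 mm, 12 mm thick (x) by 24 mm wide (y). Origin at the tip, z up to the tab, the hole runs along x. Starts upright in a holder socket; same both ways round.
- probe_short_tip (a point): The tip (lower end) of the short probe.
- probe_short_eye (a point): Centre of the eye's hole of the short probe, 65 mm above its tip and 65 mm below the tab's top.
- probe_medium: The medium contact probe, 150 mm long, 0.13 kg; may be absent (None). From the bottom: round steel shank, 12 mm in diameter, rounded tip; grey ring (the eye: 44 mm outside, 26 mm hole, 12 mm thick); black grip tab, the top 46 mm, 12 mm thick (x) by 24 mm wide (y). Origin at the tip, z up to the tab, the hole runs along x. Starts upright in a holder socket; same both ways round.
- probe_medium_tip (a point): The tip (lower end) of the medium probe.
- probe_medium_eye (a point): Centre of the eye's hole of the medium probe, 85 mm above its tip and 65 mm below the tab's top.
- probe_long: The long contact probe, 170 mm long, 0.13 kg; may be absent (None). From the bottom: round steel shank, 12 mm in diameter, rounded tip; grey ring (the eye: 44 mm outside, 26 mm hole, 12 mm thick); black grip tab, the top 46 mm, 12 mm thick (x) by 24 mm wide (y). Origin at the tip, z up to the tab, the hole runs along x. Starts upright in a holder socket; same both ways round.
- probe_long_tip (a point): The tip (lower end) of the long probe.
- probe_long_eye (a point): Centre of the eye's hole of the long probe, 105 mm above its tip and 65 mm below the tab's top.
- holder: Fixed white plastic block, 60 (x) x 190 (y) x 50 mm high, with three sockets in a row along y, at -65, 0 and +65 mm, 13 mm in diameter and 38 mm deep (floor 12 mm above the table), each for one probe's shank. Origin at the centre of its underside. It may stand to the left or right.
- check_block: Loose dark steel block, 130 (x) x 70 (y) x 25 mm, 0.9 kg, on the table, with two upright round brass studs 22 mm in diameter on top: the low stud (10 mm tall) 40 mm from the centre towards -x, the high stud (30 mm tall) 40 mm towards +x. Origin at the centre of its underside. It may be knocked aside during the work.
- stud_low (a point): Centre of the flat top of the low stud, 35 mm above the table.
- stud_high (a point): Centre of the flat top of the high stud, 55 mm above the table.
- peg_stand: Fixed grey stand: base plate 250 mm wide (y), 12 mm thick, from x = -25 to +85 mm; posts at y = -110 and +110 mm carry a crossbar (front face at x = +36 mm, top 182 mm above the table). Three steel pegs, 10 mm in diameter, 65 mm apart, stick out to -x, rising 10 degrees to their tips (top 187 mm, the highest point). Origin on the table below the middle of the middle peg.
- peg_0 (a point): Middle of a peg's axis (+65 mm in the stand's y), 175 mm above the table; axes as the stand's. From here the peg runs 39 mm towards -x, rising 10 degrees, to its rounded free tip, and 36 mm towards +x to the crossbar.
- peg_1 (a point): Middle of a peg's axis (the middle peg), 175 mm above the table; axes as the stand's. From here the peg runs 39 mm towards -x, rising 10 degrees, to its rounded free tip, and 36 mm towards +x to the crossbar.
- peg_2 (a point): Middle of a peg's axis (-65 mm in the stand's y), 175 mm above the table; axes as the stand's. From here the peg runs 39 mm towards -x, rising 10 degrees, to its rounded free tip, and 36 mm towards +x to the crossbar.
- slide_box: Blue box of slides, 80 x 100 x 30 mm, a bystander beyond the work. Origin under its centre.
- oil_bottle: Amber bottle of immersion oil, 40 mm across, 85 mm tall, a bystander. Origin under its centre.
- dish: Glass dish, 90 mm across, 18 mm high, a bystander. Origin under its centre.

How it is judged (in metres and radians):
On the way, in this order (a step that is already met when the one before it is completed fails the run):
1. the tip of the short probe rests on top of the low stud (distance between probe_short_tip and stud_low below 0.011 m and contact force between probe_short and check_block above 0.3 N and angle between probe_short's own z axis and vertical below 0.35 rad), for 0.2 s.
2. the tip of the short probe rests on top of the high stud (distance between probe_short_tip and stud_high below 0.011 m and contact force between probe_short and check_block above 0.3 N and angle between probe_short's own z axis and vertical below 0.35 rad), for 0.2 s.
3. the tip of the medium probe rests on top of the low stud (distance between probe_medium_tip and stud_low below 0.011 m and contact force between probe_medium and check_block above 0.3 N and angle between probe_medium's own z axis and vertical below 0.35 rad), for 0.2 s.
4. the tip of the medium probe rests on top of the high stud (distance between probe_medium_tip and stud_high below 0.011 m and contact force between probe_medium and check_block above 0.3 N and angle between probe_medium's own z axis and vertical below 0.35 rad), for 0.2 s.
5. the tip of the long probe rests on top of the low stud (distance between probe_long_tip and stud_low below 0.011 m and contact force between probe_long and check_block above 0.3 N and angle between probe_long's own z axis and vertical below 0.35 rad), for 0.2 s.
6. the tip of the long probe rests on top of the high stud (distance between probe_long_tip and stud_high below 0.011 m and contact force between probe_long and check_block above 0.3 N and angle between probe_long's own z axis and vertical below 0.35 rad), for 0.2 s.
At the end, for the whole second after the job is handed in: Every probe present hangs by its eye from a peg of its own: the peg passes through the eye (eye centre within 15 mm sideways, 25 mm below to 6 mm above the peg's middle, not past its ends), carried by the stand, tip down within about 30 degrees of vertical, at rest (below 0.08 m/s) (((x of probe_short_eye in the frame of peg_0 between -0.034 and 0.04 m and y of probe_short_eye in the frame of peg_0 between -0.015 and 0.015 m and z of probe_short_eye in the frame of peg_0 between -0.025 and 0.006 m) or (x of probe_short_eye in the frame of peg_1 between -0.034 and 0.04 m and y of probe_short_eye in the frame of peg_1 between -0.015 and 0.015 m and z of probe_short_eye in the frame of peg_1 between -0.025 and 0.006 m) or (x of probe_short_eye in the frame of peg_2 between -0.034 and 0.04 m and y of probe_short_eye in the frame of peg_2 between -0.015 and 0.015 m and z of probe_short_eye in the frame of peg_2 between -0.025 and 0.006 m)) and contact force between each of probe_short, probe_medium, probe_long and peg_stand above 0.2 N and angle between each of probe_short, probe_medium, probe_long's own z axis and vertical below 0.5 rad and linear speed of each of probe_short, probe_medium, probe_long below 0.08 m/s and ((x of probe_medium_eye in the frame of peg_0 between -0.034 and 0.04 m and y of probe_medium_eye in the frame of peg_0 between -0.015 and 0.015 m and z of probe_medium_eye in the frame of peg_0 between -0.025 and 0.006 m) or (x of probe_medium_eye in the frame of peg_1 between -0.034 and 0.04 m and y of probe_medium_eye in the frame of peg_1 between -0.015 and 0.015 m and z of probe_medium_eye in the frame of peg_1 between -0.025 and 0.006 m) or (x of probe_medium_eye in the frame of peg_2 between -0.034 and 0.04 m and y of probe_medium_eye in the frame of peg_2 between -0.015 and 0.015 m and z of probe_medium_eye in the frame of peg_2 between -0.025 and 0.006 m)) and ((x of probe_long_eye in the frame of peg_0 between -0.034 and 0.04 m and y of probe_long_eye in the frame of peg_0 between -0.015 and 0.015 m and z of probe_long_eye in the frame of peg_0 between -0.025 and 0.006 m) or (x of probe_long_eye in the frame of peg_1 between -0.034 and 0.04 m and y of probe_long_eye in the frame of peg_1 between -0.015 and 0.015 m and z of probe_long_eye in the frame of peg_1 between -0.025 and 0.006 m) or (x of probe_long_eye in the frame of peg_2 between -0.034 and 0.04 m and y of probe_long_eye in the frame of peg_2 between -0.015 and 0.015 m and z of probe_long_eye in the frame of peg_2 between -0.025 and 0.006 m)) and distance between probe_short_eye and probe_medium_eye above 0.035 m and distance between each of probe_short_eye, probe_medium_eye and probe_long_eye above 0.035 m); the robot touches nothing.
It fails at once if the slide box is moved more than 3 cm (distance of slide_box from where it was at the start of the episode above 0.03 m).
It fails at once if the oil bottle is moved more than 3 cm (distance of oil_bottle from where it was at the start of the episode above 0.03 m).
It fails at once if the dish is moved more than 3 cm (distance of dish from where it was at the start of the episode above 0.03 m).
Of probe_short, probe_medium, probe_long only 2 to 3 are there at a start; the rules pass over those that are not, and their reading is None.
At some moment in a run one of check_block may be knocked a few centimetres aside while the robot is not near it.
It also fails if it takes over 210 s, if anything falls off the work surface, if the arm or the gripper's body presses on something with over 40 N, if the wrist force passes 120 N, or if a joint passes its speed limit or range.

ROBOT

A 6-joint arm with a two-finger parallel gripper is mounted at the origin on the work surface. World frame = base frame: x ahead of the robot, y to its left, z up, the work surface at z = 0. Lengths are in mm, angles in rad, forces in N, time in s.
With the tool pointing down it reaches from about 275 to 725 mm from the base axis. Payload 5.6 kg.
Tool frame: the origin (TCP) lies between the finger pads; the fingertips stand 17 mm ahead of it and the grasp point (between the pads) lies 2 mm behind it; z points along the fingers, x is the direction in which the jaws open and shut, and the axes are right-handed (so a half turn about z gives the same grasp; the last joint's range is limited). The gripper opens to 85 mm and grips with 20 to 120 N. Pads are 22 mm wide; open, the fingers measure 114 mm over their backs; the gripper's body (76 mm by 85 mm) begins 54 mm behind the grasp point. The pads swing forward as they close: fully open they stand 13 mm farther back than shut.
Start: joints at [1.485, 0.255, 0.108, 0, -1.424, -0.285], TCP at [199.271, 512.624, 248.283] pointing down, gripper open.
Joint ranges: [-2.95, 2.95], [-1.21, 1.97], [-1.09, 1.5], [-2.87, 1.71], [-2.94, -0.07], [-3.05, 3.05]. Speed limits (rad/s): [2.57, 2.57, 3.14, 3.14, 3.14, 3.14].

INTERFACE

Orientations are given as a rotation vector (axis times angle).
In Python, from bench import * gives the robot as it stands.
- The arm moves only by the shell command python3 -m pendant 'ROWS'. ROWS is JSON, a list that holds one entry, the list of rows, each a list of 5 numbers: the closure, from -1 (fully open) to 1 (shut), so that 0 is half open, then the shift along the world's x, y, z in m, then the turn about the world's z in rad. In form: [[[hand, dx, dy, dz, yaw], ...]]. A call has 1 to 20 rows; each row is the pose to reach, as a shift and turn from the pose commanded when the call began; what a row does not reach only later rows make up. A row lasts 1/8 s, in which the tool goes at most 62.5 mm and 10.7 degrees, less where a joint would pass 70% of its speed; a pose out of reach is approached as far as the arm can. A call with a gripper value outside its range is refused whole. The fingers move at their own pace and stop on an object; the grip force is fixed at half the most. Time passes only in rows, so rows that repeat a pose let the fingers close. It gives the time, the measured TCP pose, the force and the opening at its end, in the units of the state.
- sense(): the state, without advancing time (a new reading comes with each control period).
- capture(name): name is "side" or "top" or "wrist"; returns a dict with "img" (400x640x3 uint8, red, green, blue), "depth" (400x640 float32, mm along the optical axis (not along the pixel's ray), 0 where there is no reading), "fx", "fy", "cx", "cy" (pixels), "position" and "orientation" of the camera in the world; the wrist camera has in their place "tool_from_camera" (4x4, takes a point from camera to tool coordinates, whose origin is the TCP and whose axes are the tool frame's). Camera axes: x right, y up, looking along -z (the intrinsics and any distortion apply to the point x, -y, -z); pixel columns grow to the right and rows downward; lengths in mm; the calibration is good to about 2 mm. A picture is of the moment at which its call begins: read the wrist's pose just before it.
- close_job(): hands the job in, once; it reports no verdict.
The state is a dict: "t": time; "joint_pos": joint angles; "dq": joint speeds; "tau": joint torques, N m; "ee_pos": TCP position; "ee_rot": TCP orientation; "wrist_force": force on the tool from outside, world axes, zero at the start; "wrist_torque": the same for the moment, N m; "grip_width": opening from 0.0 (shut) to 1.0 (fully open).
Only numpy, scipy, OpenCV 4.12 (cv2) and the standard library are available. Lean on these libraries where they do the work, as an engineer would, in place of code of your own. Each camera call takes 0.05 s, during which the arm holds its last target.

## Working session

There is one attempt and no reset: what is moved stays moved. The work goes in short steps, Python scripts to look and compute and a shell command to move; the robot and the scene stay as the last step left them, time stands still between calls to the robot, and variables do not carry over. Pictures are saved under pics/ and viewed, and the job is handed in when it is done.

```bash
mkdir -p pics; ls
cat > h.py <<'E'
from bench import *
import numpy as np, cv2
from scipy.spatial.transform import Rotation as R
def cam(n):
    s=sense(); c=capture(n)
    if n=='wrist':
        T=np.eye(4);T[:3,:3]=R.from_rotvec(s['ee_rot']).as_matrix();T[:3,3]=s['ee_pos']
        c['T']=T@np.array(c['tool_from_camera'])
    else:
        T=np.eye(4)
        o=np.array(c['orientation'])
        T[:3,:3]=R.from_rotvec(o).as_matrix() if o.shape==(3,) else o
        T[:3,3]=c['position'];c['T']=T
    return c
def cloud(c):
    d=c['depth'];v,u=np.mgrid[:d.shape[0],:d.shape[1]]
    P=np.stack([(u-c['cx'])/c['fx']*d,-(v-c['cy'])/c['fy']*d,-d],-1)
    W=P@c['T'][:3,:3].T+c['T'][:3,3]; W[d==0]=np.nan
    return W
def proj(c,p):
    q=(np.asarray(p)-c['T'][:3,3])@c['T'][:3,:3]
    return c['cx']+c['fx']*q[0]/-q[2], c['cy']-c['fy']*q[1]/-q[2]
def ray(c,u,v,z):
    d=c['T'][:3,:3]@np.array([(u-c['cx'])/c['fx'],-(v-c['cy'])/c['fy'],-1]);o=c['T'][:3,3]
    return o+d*(z-o[2])/d[2]
def save(c,n): cv2.imwrite('pics/'+n+'.png',c['img'][:,:,::-1])
E
python3 - <<'E'
from h import *
print(sense())
for n in ['top','side','wrist']:
    c=cam(n);save(c,n+'0');print(n,{k:v for k,v in c.items() if k not in('img','depth')})
E
```

```text
pics
{'t': 0.0, 'joint_pos': array([ 1.48461479e+00,  2.55731952e-01,  1.06966566e-01, -4.74360950e-04,
       -1.42387951e+00, -2.84573826e-01]), 'dq': array([-0.00088335,  0.00144346, -0.00026459, -0.00069367, -0.00174655,
       -0.00011363]), 'tau': array([ 2.31407184e-04, -3.86628807e+01,  2.37941390e+01,  5.36519006e+00,
       -6.13818163e-03, -7.48345428e-06]), 'ee_pos': array([199.0647217 , 512.20373723, 247.38871993]), 'ee_rot': array([ 1.77297260e+00, -2.59162725e+00,  1.77865626e-03]), 'wrist_force': array([-0.56138159,  0.18304597, -0.05610056]), 'wrist_torque': array([0.01311181, 0.00129397, 0.01640198]), 'grip_width': 1.000067134520466}
top {'fx': 369.807038024723, 'fy': 369.807038024723, 'cx': 319.7545631052953, 'cy': 197.23499096774057, 'position': array([5.19119480e+02, 4.73653126e-01, 1.10265043e+03]), 'orientation': array([ 0.07714953, -0.04917847, -1.58891615]), 'T': array([[-1.83516670e-02,  9.96602460e-01, -8.02916757e-02,
         5.19119480e+02],
       [-9.99660325e-01, -1.97755969e-02, -1.69752983e-02,
         4.73653126e-01],
       [-1.85054398e-02,  7.9
[... 843 characters left out ...]
om_camera': array([[ 9.99999503e-01, -4.46247575e-04,  8.91335779e-04,
        -1.18218620e-01],
       [-1.52318838e-04, -9.52101602e-01, -3.05781811e-01,
        -7.71019049e+01],
       [ 9.85096615e-04,  3.05781524e-01, -9.52101197e-01,
        -1.26337399e+02],
       [ 0.00000000e+00,  0.00000000e+00,  0.00000000e+00,
         1.00000000e+00]]), 'T': array([[-3.62285623e-01,  8.87360763e-01,  2.85201689e-01,
         2.71081479e+02],
       [-9.32066884e-01, -3.45129220e-01, -1.10168715e-01,
         4.84619637e+02],
       [ 6.72040932e-04, -3.05739591e-01,  9.52114936e-01,
         3.73848903e+02],
       [ 0.00000000e+00,  0.00000000e+00,  0.00000000e+00,
         1.00000000e+00]])}
```

View pics/top0.png

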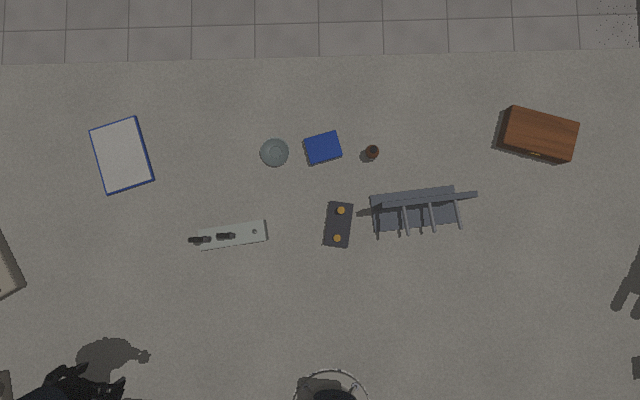

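View pics/side0.png

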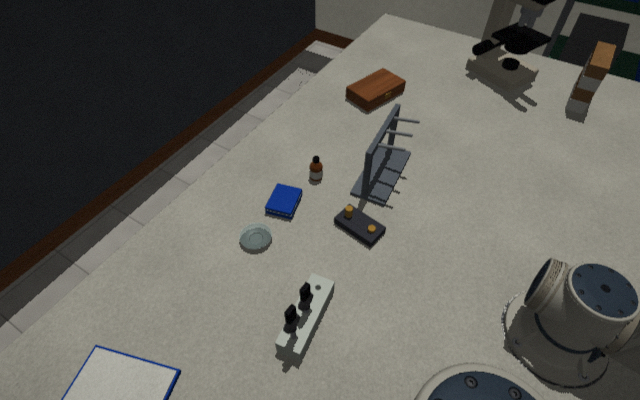

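View pics/wrist0.png

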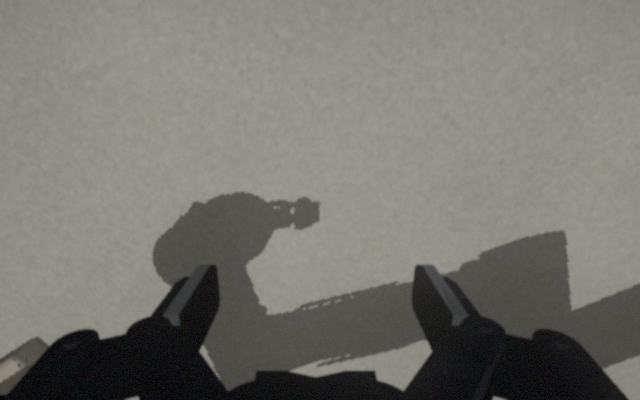

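Top view: the holder is at about (230,236), with two probes at (200,240) and (226,236) and an empty socket at (254,231). The check block is at (338,225) with brass studs at (341,211) and (337,238). The stand is at about (420,210), and the dish, box and bottle stand beyond.

Run:
```python
from h import *
for n in ['top','side']:
    c=cam(n);W=cloud(c);im=c['img'].astype(int);hsv=cv2.cvtColor(c['img'],cv2.COLOR_RGB2HSV)
    roi=(slice(120,260),slice(150,480)) if n=='top' else (slice(80,380),slice(240,430))
    print(n,'table z',np.nanmedian(W[300:330,300:400,2]) )
    z=W[...,2]
    def blobs(m,name,mina=6):
        M=np.zeros_like(m);M[roi]=m[roi]
        k,l,st,ce=cv2.connectedComponentsWithStats(M.astype(np.uint8))
        for i in range(1,k):
            if st[i,4]>=mina:
                w=W[l==i]; print(name,np.round(ce[i],1),st[i].tolist(),'med',np.round(np.nanmedian(w,0),1),'z95',np.round(np.nanpercentile(w[:,2],95),1))
    H,S,V=hsv[...,0],hsv[...,1],hsv[...,2]
    blobs((H>10)&(H<28)&(S>110)&(V>90),'brass')
    blobs((z>115)&(V<70),'tab')
    blobs((z>42)&(z<60)&(V>120)&(S<40),'holder')
    blobs((z>15)&(z<35)&(V<110),'block',40)
    blobs((z>160)&(z<200)&(V>60),'peg',10)
```

```text
top table z -0.26953812845522407
brass [340.6 209.9] [337, 207, 8, 7, 43] med [566.2 -40.9  54.3] z95 58.0
brass [336.6 237.7] [333, 235, 8, 7, 39] med [486.9 -28.4  34.8] z95 37.2
tab [462.1 198.6] [456, 198, 13, 2, 14] med [ 584.5 -346.6  169.7] z95 180.2
tab [451.3 200.7] [448, 200, 6, 4, 9] med [ 580.1 -316.6  173.7] z95 181.3
tab [380.5 206.6] [378, 203, 10, 7, 33] med [ 567.3 -136.9  155.4] z95 180.3
tab [425.8 203.8] [423, 203, 5, 4, 8] med [ 573.8 -250.7  173.9] z95 182.0
tab [392.5 207. ] [390, 207, 6, 1, 6] med [ 565.7 -165.   176.2] z95 180.7
tab [400.7 206.5] [399, 206, 4, 3, 6] med [ 567.6 -186.4  175.6] z95 180.3
tab [222.3 235.3] [216, 233, 14, 6, 62] med [502.9 267.2 159.4] z95 164.1
tab [197.6 239.3] [188, 237, 21, 6, 98] med [493.4 326.8 166.9] z95 182.5
holder [233.9 233.9] [197, 220, 69, 31, 1068] med [506.4 256.3  49.2] z95 52.6
block [318.7 156.6] [303, 139, 40, 27, 97] med [720.9  25.2  26.9] z95 30.6
block [264.1 154.4] [260, 140, 15, 26, 53] med [739.3 185.9  16.9] z95 20.1
block [338.1 224.3] [324, 201, 29, 47, 984] med [526.5 -32.7  24.5] z95 28.0
peg [430.
[... 706 characters left out ...]
.5
holder [312.8 308.5] [293, 274, 42, 80, 994] med [488.9 250.6  49.7] z95 52.2
holder [297.9 307.6] [295, 297, 7, 20, 57] med [523.7 282.9  49.3] z95 52.6
holder [282.3 338.5] [275, 329, 15, 18, 143] med [511.3 357.6  49.9] z95 52.5
block [373.8  97.8] [346, 85, 59, 24, 257] med [ 744.2 -535.7   24.9] z95 33.9
block [315.8 175.3] [309, 170, 14, 10, 62] med [ 724.3 -114.8   25.5] z95 33.0
block [284.3 208.4] [265, 190, 38, 27, 155] med [726.2  53.9  24.3] z95 29.7
block [360.  225.1] [334, 206, 52, 39, 924] med [522.6 -20.4  24.1] z95 27.9
block [305.9 334. ] [275, 287, 59, 73, 202] med [476.1 328.9  25.1] z95 34.5
peg [390. 131.] [366, 104, 54, 50, 535] med [ 573.8 -252.5  180.2] z95 183.2
```

Run:
```python
from h import *
c=cam('top');im=c['img'][170:270,180:280,::-1];cv2.imwrite('pics/a.png',cv2.resize(im,(600,600),interpolation=2))
c=cam('top');im=c['img'][170:270,315:490,::-1];cv2.imwrite('pics/b.png',cv2.resize(im,(800,457),interpolation=2))
c=cam('side');im=c['img'][230:370,240:400,::-1];cv2.imwrite('pics/c.png',cv2.resize(im,(640,560),interpolation=2))
```

```text
(no output)
```

View pics/a.png

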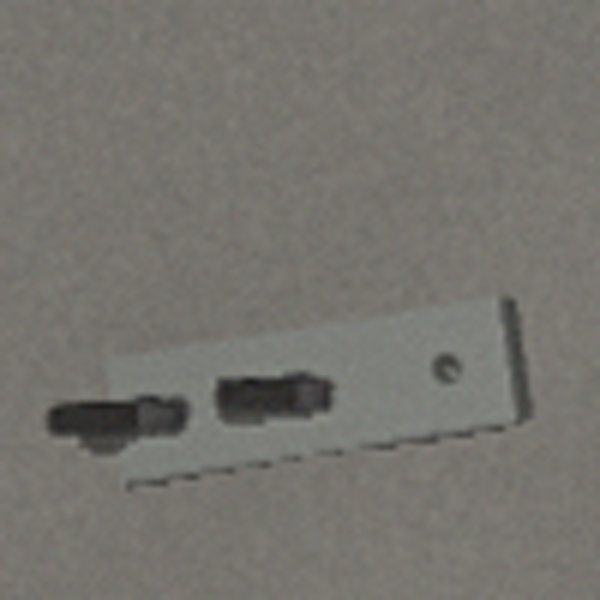

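View pics/b.png

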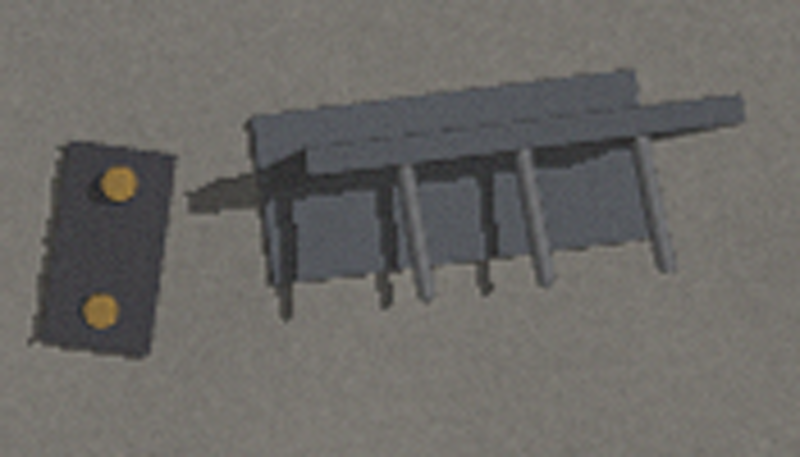

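View pics/c.png

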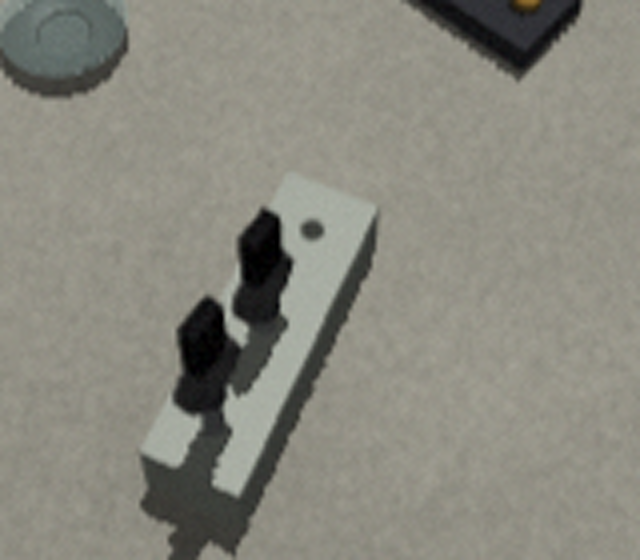

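Tab top heights are 164 and 182 mm, so these are the medium probe (middle socket) and the long probe (+y socket). The short one is absent. Next I'll look closer with the wrist camera.

```bash
python3 -m pendant '[[[-1,0.186,-0.222,0.05,-1.06],[-1,0.186,-0.222,0.05,-1.06],[-1,0.186,-0.222,0.05,-1.06],[-1,0.186,-0.222,0.05,-1.06],[-1,0.186,-0.222,0.05,-1.06],[-1,0.186,-0.222,0.05,-1.06],[-1,0.186,-0.222,0.05,-1.06],[-1,0.186,-0.222,0.05,-1.06]]]'
python3 - <<'E'
from h import *
c=cam('wrist');save(c,'w1');W=cloud(c)
s=sense();print(s['joint_pos'].round(2),s['t'],s['ee_pos'])
np.save('w1.npy',W)
E
```

```text
t: 1.4
ee_pos: [385.0, 290.9, 298.1]
ee_rot: [0.225, -3.133, 0.0]
wrist_force: [-0.7, -0.0, -0.8]
grip_width: 1.004
[ 0.97  0.11  0.05 -0.   -1.51 -0.83] 1.45 [384.94112492 290.99891044 298.1591057 ]
```

View pics/w1.png

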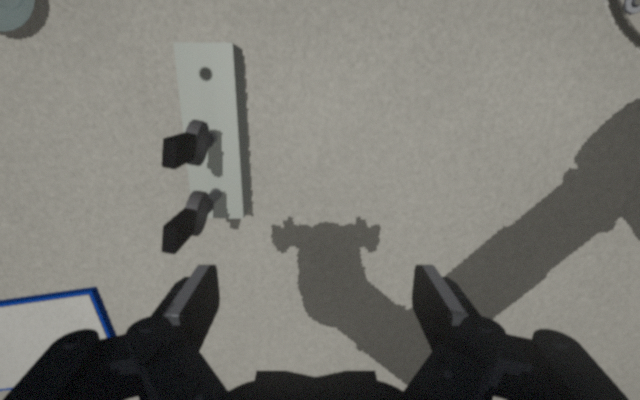

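Run:
```python
from h import *
W=np.load('w1.npy')
for u,v in [(205,73),(185,55),(210,230),(190,150),(180,228),(430,280),(205,280)]:
    print((u,v),np.nanmedian(W[v-2:v+3,u-2:u+3].reshape(-1,3),0).round(1))
c=cam('wrist');print(c['tool_from_camera'])
d=c['depth'];print(d[285:300,205],d[285:300,430])
c=cam('top');save(c,'top1');W=cloud(c);m=(W[...,2]>42)&(W[...,2]<56);m[:, :185]=0;m[:,280:]=0
print(np.nanmean(W[m],0)); 
# socket pix
print(ray(c,180+447/6-.5,170+368/6-.5,50))
```

```text
(205, 73) [518.  208.4  31.5]
(185, 55) [533.2 194.3  50.3]
(210, 230) [5.124e+02 4.078e+02 4.000e-01]
(190, 150) [497.  274.6 131.6]
(180, 228) [487.7 329.4 176.1]
(430, 280) [342.2 274.2 311.8]
(205, 280) [427.6 287.1 310.1]
[[ 9.99999861e-01 -2.99824930e-04  4.33954032e-04  1.01861979e+00]
 [-1.52329158e-04 -9.51835131e-01 -3.06610275e-01 -7.76269302e+01]
 [ 5.04982097e-04  3.06610166e-01 -9.51835044e-01 -1.26336976e+02]
 [ 0.00000000e+00  0.00000000e+00  0.00000000e+00  1.00000000e+00]]
[129.21298 130.1633  129.9038  129.99362 130.01738 128.27916 129.62248
 128.37427 129.99951 129.83922 128.63754   0.      129.2889  130.24423
 128.57562] [125.60663  125.42964  124.74891  125.41163  124.55511  124.23458
 124.17684  125.03487  125.79147  125.21775  124.58433  124.00679
 124.570564 124.49167  124.794044]
[502.36807639 267.43272516  49.30029197]
[511.76556536 207.21569527  50.        ]
```

View pics/top1.png

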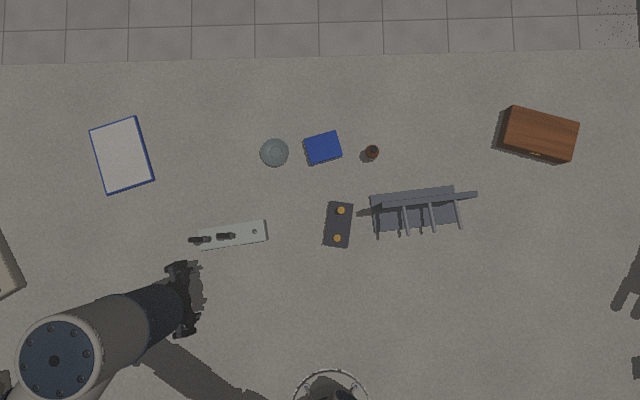

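The wrist extrinsic x-offset read -118 in the first call and 1.0 now. The picture, with the fingers centred at column 315, confirms 1.0. Now measuring with it.

```bash
cat >> h.py <<'E'
def rect(P):
    r=cv2.minAreaRect(P[:,:2].astype(np.float32)); return np.round(r[0],1),np.round(r[1],1),round(r[2],1)
def tabs(c,lo=120,hi=200,roi=None):
    W=cloud(c);V=c['img'].max(2)
    m=(W[...,2]>lo)&(W[...,2]<hi)
    if roi: M=np.zeros_like(m);M[roi]=m[roi];m=M
    k,l,st,ce=cv2.connectedComponentsWithStats(m.astype(np.uint8));out=[]
    for i in range(1,k):
        if st[i,4]<15: continue
        P=W[l==i];zt=np.percentile(P[:,2],97);Q=P[P[:,2]>zt-6]
        out.append((P,zt,Q));print('blob',st[i].tolist(),'zt',round(zt,1),'top mean',Q.mean(0).round(1),'n',len(Q),'rect',rect(Q),'all',rect(P))
    return out
E
python3 - <<'E'
from h import *
c=cam('wrist');print(c['tool_from_camera'][0,3])
tabs(c,120,200,(slice(20,260),slice(120,260)))
W=cloud(c);m=(W[...,2]>44)&(W[...,2]<56)&(c['img'].max(2)>110);M=np.zeros_like(m);M[20:260,140:260]=m[20:260,140:260]
print('holder',rect(W[M]),ray(c,205.5,73.5,50))
cv2.imwrite('pics/w1z.png',cv2.resize(c['img'][30:260,120:270,::-1],None,fx=2.6,fy=2.6,interpolation=2))
t=cam('top');W=cloud(t);m=(W[...,2]>44)&(W[...,2]<56)&(t['img'].max(2)>110);M=np.zeros_like(m);M[215:255,190:275]=m[215:255,190:275]
print('holder top',rect(W[M]))
tabs(t,120,200,(slice(200,260),slice(180,280)))
t=cam('side');W=cloud(t);m=(W[...,2]>44)&(W[...,2]<56)&(t['img'].max(2)>110);M=np.zeros_like(m);M[270:360,270:350]=m[270:360,270:350]
print('holder side',rect(W[M]));tabs(t,120,200,(slice(270,360),slice(270,350)))
E
```

```text
1.019056276757413
blob [162, 132, 34, 37, 1016] zt 163.3 top mean [501.8 272.5 161.9] n 505 rect (array([502.4, 273.1]), array([24.3, 12. ]), 87.4) all (array([502.3, 273.1]), array([24.2, 12.1]), 87.3)
blob [162, 191, 42, 63, 1428] zt 183.2 top mean [492.9 336.3 181.8] n 479 rect (array([493.7, 337.4]), array([24.2, 12. ]), 87.1) all (array([493.6, 337.1]), array([42.4, 12.2]), 87.2)
holder (array([503. , 273.2]), array([ 60.8, 189.8]), 7.9) [511.69446756 209.01722536  50.        ]
holder top (array([502. , 273.1]), array([ 59.4, 190.8]), 7.7)
blob [216, 233, 13, 6, 60] zt 163.4 top mean [501.9 271.5 160.9] n 40 rect (array([501.1, 271.7]), array([22.3, 10.2]), 88.2) all (array([502. , 271.5]), array([23.3, 11. ]), 80.9)
blob [188, 237, 21, 6, 109] zt 182.8 top mean [492.7 335.5 180.8] n 50 rect (array([492.7, 335.9]), array([22.3, 10.2]), 88.7) all (array([493.2, 331.3]), array([31.2, 11.9]), 87.5)
holder side (array([503.4, 276.6]), array([ 61.1, 190.2]), 8.1)
blob [299, 283, 11, 19, 147] zt 163.3 top mean [502.6 277.6 161.4] n 63 rect (array([502.5, 277.1]), array([23.4, 11.5]), 86.0) all (array([502.6, 277.4]), array([24.2, 12.3]), 88.9)
blob [283, 304, 17, 28, 249] zt 182.9 top mean [493.7 341.7 180.8] n 83 rect (array([494. , 340.8]), array([24.1, 12.9]), 88.4) all (array([494.1, 341.3]), array([40.9, 13.1]), 86.6)
```

View pics/w1z.png

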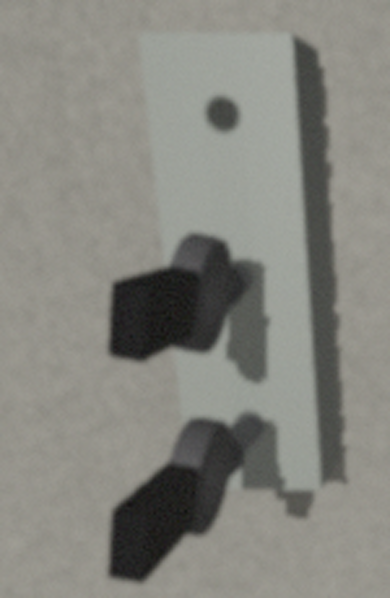

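```bash
python3 -m pendant '[[[-1,0.06,-0.2,0.03,0],[-1,0.06,-0.2,0.03,0],[-1,0.06,-0.2,0.03,0],[-1,0.06,-0.2,0.03,0],[-1,0.125,-0.43,0.03,0],[-1,0.125,-0.43,0.03,0],[-1,0.125,-0.43,0.03,0],[-1,0.125,-0.43,0.03,0],[-1,0.125,-0.43,0.03,0],[-1,0.125,-0.43,0.03,0]]]'
python3 - <<'E'
from h import *
c=cam('wrist');save(c,'w2');W=cloud(c);np.save('w2.npy',W);print(c['tool_from_camera'][0,3],sense()['joint_pos'].round(2))
E
```

```text
t: 2.95
ee_pos: [510.3, -139.3, 328.1]
ee_rot: [0.219, -3.134, -0.0]
wrist_force: [0.0, 0.0, -0.2]
grip_width: 1.005
1.0209100768081014 [ 0.03  0.2   0.24 -0.   -1.61  0.11]
```

View pics/w2.png

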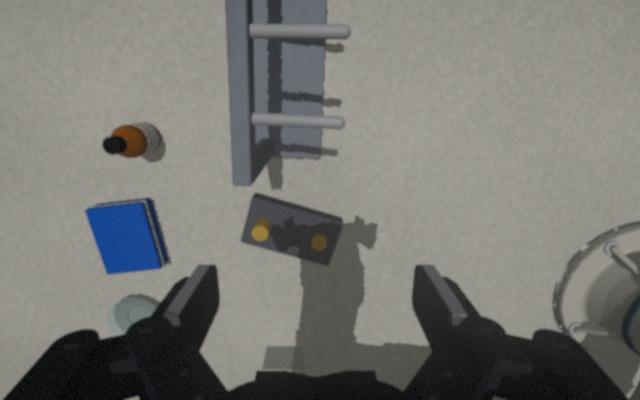

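The wrist view shows peg_0 at row 120, peg_1 at row 31, the crossbar at column 240, and the studs at (260,232) and (319,242).

```bash
cat >> h.py <<'E'
def studs(c,roi=None):
    h=cv2.cvtColor(c['img'],cv2.COLOR_RGB2HSV);W=cloud(c);out=[]
    m=((h[...,0]>10)&(h[...,0]<30)&(h[...,1]>110)&(h[...,2]>60)&(W[...,2]>28)&(W[...,2]<64)&(np.abs(W[...,1]+20)<150)&(np.abs(W[...,0]-520)<120)).astype(np.uint8)
    k,l,st,ce=cv2.connectedComponentsWithStats(m)
    for i in range(1,k):
        if st[i,4]<12: continue
        P=W[l==i]; zt=np.percentile(P[:,2],80); z=35 if abs(zt-35)<8 else 55
        top=(np.abs(W[...,2]-z)<5)&(l==i); v,u=np.nonzero(top)
        print('stud',z,ce[i].round(1),st[i].tolist(),'top-face cloud',W[top].mean(0).round(1),'ray',ray(c,u.mean(),v.mean(),z).round(1),rect(W[top])[1])
def pegs(c):
    W=cloud(c); m=(W[...,2]>166)&(W[...,2]<200)&(W[...,1]<-100)&(W[...,1]>-420)&(W[...,0]>440)&(W[...,0]<680)
    return W[m]
E
python3 - <<'E'
from h import *
for n in ['wrist','top','side']:
    c=cam(n);print(n);studs(c)
    P=pegs(c)
    th=np.deg2rad(8)
    # local coords using yaw 8 first
    for it in range(4):
        R2=np.array([[np.cos(th),np.sin(th)],[-np.sin(th),np.cos(th)]]);L=P[:,:2]@R2.T
        # crossbar: densest x
        hst,e=np.histogram(L[:,0],np.arange(L[:,0].min(),L[:,0].max()+2,2));sm=np.convolve(hst,np.ones(7),'same');xb=e[sm.argmax()]+1
        peg=L[L[:,0]<xb-12]
        lab=np.round((peg[:,1]-np.median(peg[:,1]))/65)
        # slopes of pegs: cluster by y histogram
        k=np.sort(peg[:,1]);br=np.split(k,np.nonzero(np.diff(k)>15)[0]+1)
        sl=[]
        for b in br:
            q=peg[(peg[:,1]>=b[0])&(peg[:,1]<=b[-1])]
            if len(q)>20: s=np.polyfit(q[:,0],q[:,1],1)[0];sl.append((s,len(q)))
        if not sl: break
        th+=np.arctan(np.average([a for a,_ in sl],weights=[b for _,b in sl]))
    print('yaw',np.rad2deg(th).round(2),'slopes',np.round(sl,3).tolist())
    bar=L[(L[:,0]>xb-10)&(L[:,0]<xb+10)];print('bar x',np.percentile(L[:,0],[1,50,99]).round(1),'bar front pct',np.percentile(bar[:,0],[2,98]).round(1))
    for b in br:
        q=peg[(peg[:,1]>=b[0])&(peg[:,1]<=b[-1])]
        if len(q)<8: continue
        tip=np.array([q[:,0].min(),np.median(q[:,1])]);mid=tip+[39+0,0]
        print(' n',len(q),'tip x',tip.round(1),'tip world',(R2.T@tip).round(1),'mid world',(R2.T@mid).round(1), 'zrange',np.percentile(P[:,2],[2,98]).round(1))
E
```

```text
wrist
stud 55 [260.9 229.3] [252, 219, 18, 21, 287] top-face cloud [567.2 -40.5  55.3] ray [567.3 -40.3  55. ] [20.6 21.2]
stud 35 [318.8 242. ] [312, 235, 15, 15, 175] top-face cloud [488.9 -27.4  35.6] ray [488.9 -27.1  35. ] [19.1 20.9]
yaw 6.13 slopes [[0.002, 1362.0], [-0.003, 1067.0]]
bar x [473.  546.4 560.8] bar front pct [543.7 560.6]
 n 1362 tip x [ 470.4 -315.3] tip world [ 501.4 -263.2] mid world [ 540.2 -259.1] zrange [170.1 185.8]
 n 1067 tip x [ 470.1 -251.5] tip world [ 494.3 -199.8] mid world [ 533.1 -195.6] zrange [170.1 185.8]
topTraceback (most recent call last):
  File "<stdin>", line 10, in <module>
    return umr_minimum(a, axis, None, out, keepdims, initial, where)
ValueError: zero-size array to reduction operation minimum which has no identity
```

```bash
python3 -m pendant '[[[-1,-0.008,0.2,-0.03,-0.187],[-1,-0.008,0.2,-0.03,-0.187],[-1,-0.008,0.2,-0.03,-0.187],[-1,-0.008,0.412,-0.03,-0.187],[-1,-0.008,0.412,-0.03,-0.187],[-1,-0.008,0.412,-0.03,-0.187],[-1,-0.008,0.412,-0.03,-0.187],[-1,-0.008,0.412,-0.03,-0.187],[-1,-0.008,0.412,-0.10,-0.187],[-1,-0.008,0.412,-0.10,-0.187],[-1,-0.008,0.412,-0.10,-0.187],[-1,-0.008,0.412,-0.10,-0.187]]]'
python3 - <<'E'
from h import *
c=cam('wrist');save(c,'w3');print(c['tool_from_camera'][0,3],sense()['joint_pos'].round(2),sense()['ee_pos'])
tabs(c,120,200)
E
```

```text
t: 4.6
ee_pos: [503.8, 273.3, 231.6]
ee_rot: [0.074, 3.136, 0.005]
wrist_force: [-1.1, 0.0, 1.0]
grip_width: 0.998
1.1309886953282389 [ 0.77  0.3   0.13  0.   -1.39 -0.82] [503.60355486 273.32362731 231.27189302]
blob [307, 189, 19, 53, 962] zt 163.4 top mean [502.6 272.  162. ] n 690 rect (array([502.6, 272.9]), array([24.1, 11.5]), 87.2) all (array([502.6, 272.8]), array([24.1, 11.9]), 88.3)
blob [323, 255, 22, 91, 1610] zt 183.1 top mean [494.1 335.3 181.9] n 669 rect (array([493.8, 336.9]), array([24.9, 12. ]), 87.7) all (array([493.9, 336.4]), array([41.3, 12.1]), 87.3)
```

View pics/w3.png

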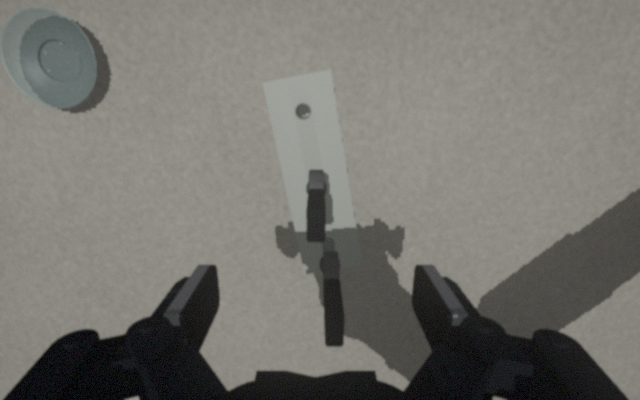

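```bash
python3 -m pendant '[[[-1,0,0,-0.045,0],[-1,0,0,-0.088,0],[-1,0,0,-0.088,0],[-1,0,0,-0.088,0],[-1,0,0,-0.088,0],[0.5,0,0,-0.088,0],[1,0,0,-0.088,0],[1,0,0,-0.088,0],[1,0,0,-0.088,0],[1,0,0,-0.088,0],[1,0,0,-0.088,0],[1,0,0,-0.088,0],[1,0,0,-0.088,0],[1,0,0,-0.088,0]]]'; python3 -c "
from h import *
s=sense();print(s['ee_pos'],s['wrist_force'])"
```

```text
t: 6.4
ee_pos: [502.7, 272.7, 140.5]
ee_rot: [0.074, 3.14, 0.0]
wrist_force: [4.2, 0.2, -0.7]
grip_width: 0.133
[502.65802657 272.65550979 140.45739816] [ 4.17641768  0.19722932 -0.67577256]
```

```bash
python3 -m pendant '[[[1,0,0,0.02,0],[1,0,0,0.05,0],[1,0,0,0.1,0],[1,0,0,0.1,0],[1,0,0,0.1,0],[1,0,0,0.1,0],[1,0,0,0.1,0]]]'
python3 - <<'E'
from h import *
c=cam('top');save(c,'top2');studs(c);c=cam('side');save(c,'side2');studs(c);c=cam('wrist');save(c,'w4');tabs(c,120,220)
s=sense();print(s['ee_pos'],s['wrist_force'])
E
```

```text
t: 7.28
ee_pos: [501.8, 272.4, 239.1]
ee_rot: [-0.074, -3.139, 0.002]
wrist_force: [0.1, -0.3, -1.3]
grip_width: 0.131
stud 55 [340.5 210. ] [337, 207, 8, 7, 42] top-face cloud [566.  -39.9  54.8] ray [566.  -39.9  55. ] [18.  18.3]
stud 35 [336.4 237.7] [333, 235, 8, 7, 40] top-face cloud [487.7 -26.8  34.9] ray [487.7 -26.8  35. ] [20.1 17. ]
blob [301, 195, 29, 50, 1071] zt 218.4 top mean [500.3 260.3 214.8] n 286 rect (array([500.4, 260. ]), array([ 6.5, 11.7]), 86.4) all (array([500.6, 264.1]), array([26.8, 17.6]), 86.7)
[502.10333936 272.5330063  239.80877243] [ 0.00467518 -0.72445471 -1.18203628]
```

View pics/side2.png

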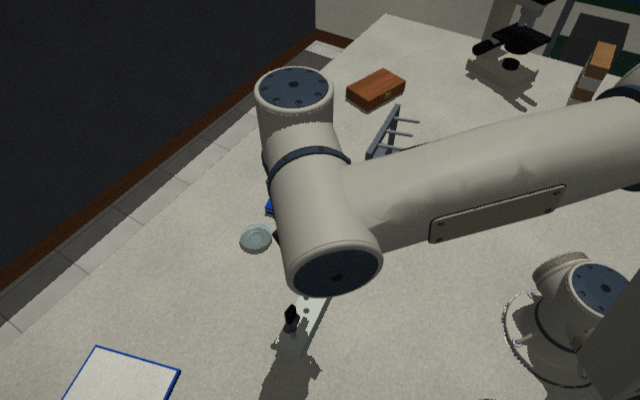

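View pics/w4.png

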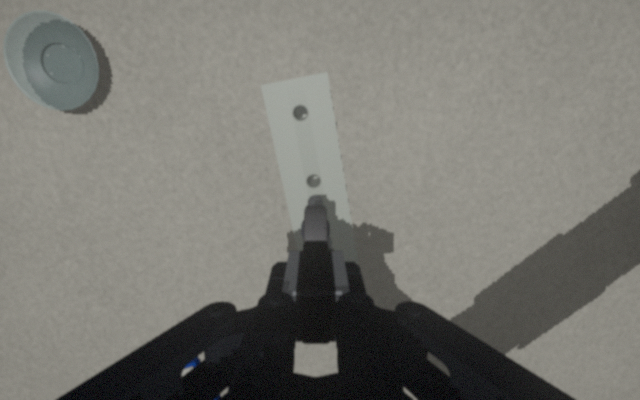

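```bash
python3 -m pendant '[[[1,-0.005,-0.05,0,0],[1,-0.014,-0.1,0,0],[1,-0.014,-0.15,0,0],[1,-0.014,-0.2,0,0],[1,-0.014,-0.25,0,0],[1,-0.014,-0.29,0,0],[1,-0.014,-0.299,0,0],[1,-0.014,-0.299,0,0],[1,-0.014,-0.299,-0.03,0],[1,-0.014,-0.299,-0.06,0],[1,-0.014,-0.299,-0.06,0],[1,-0.014,-0.299,-0.06,0],[1,-0.014,-0.299,-0.06,0]]]'
python3 - <<'E'
from h import *
c=cam('wrist');save(c,'w5');studs(c);c=cam('top');save(c,'top3');studs(c);c=cam('side');save(c,'side3')
s=sense();print(s['ee_pos'],s['wrist_force'])
E
```

```text
t: 9.05
ee_pos: [489.2, -26.0, 181.8]
ee_rot: [0.073, 3.138, 0.001]
wrist_force: [-0.5, -0.3, -1.8]
grip_width: 0.133
stud 55 [217.2 183.6] [200, 168, 35, 32, 808] top-face cloud [566.6 -39.8  55.4] ray [566.7 -39.7  55. ] [21.4 20.8]
stud 35 [315.2 188.2] [303, 178, 25, 22, 401] top-face cloud [488.5 -29.   35.6] ray [488.5 -28.9  35. ] [18.2 20.5]
stud 55 [340.5 209.6] [337, 207, 8, 6, 38] top-face cloud [567.2 -39.8  54.3] ray [567.1 -39.8  55. ] [20.  14.3]
[488.68212493 -26.21627808 181.07724497] [-0.06361147 -0.714117   -1.738174  ]
```

View pics/w5.png

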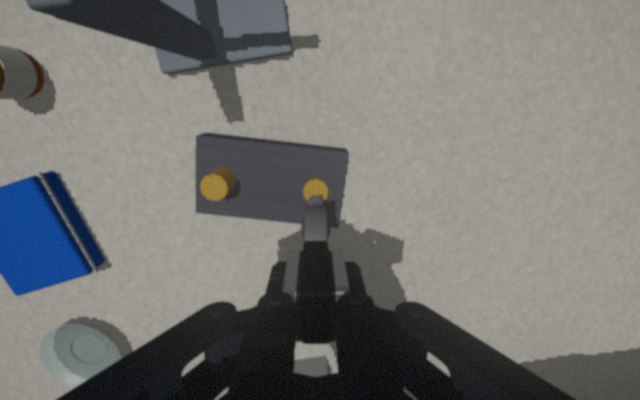

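View pics/side3.png

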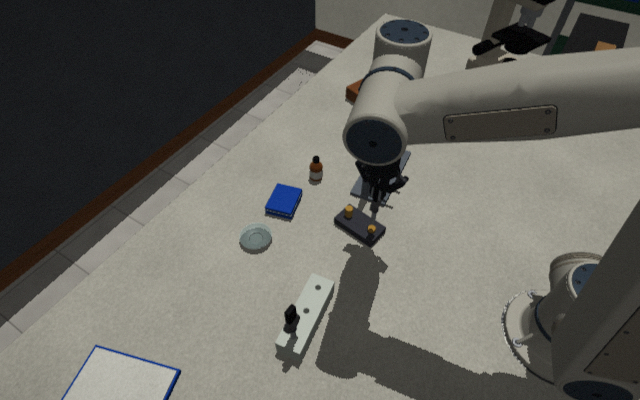

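```bash
python3 -m pendant '[[[1,0,-0.001,-0.008,0],[1,0,-0.001,-0.014,0],[1,0,-0.001,-0.016,0],[1,0,-0.001,-0.018,0],[1,0,-0.001,-0.019,0],[1,0,-0.001,-0.019,0]]]'
python3 - <<'E'
from h import *
c=cam('side');save(c,'side4');cv2.imwrite('pics/s4z.png',cv2.resize(c['img'][150:270,310:450,::-1],None,fx=5,fy=5,interpolation=2))
s=sense();print(s['ee_pos'],s['wrist_force'])
E
```

```text
t: 9.95
ee_pos: [488.3, -27.6, 163.0]
ee_rot: [0.073, 3.14, -0.001]
wrist_force: [-5.0, 0.6, 10.3]
grip_width: 0.135
[488.33820144 -27.59639293 162.98538549] [-5.05312007  1.7188583  10.15057433]
```

View pics/s4z.png

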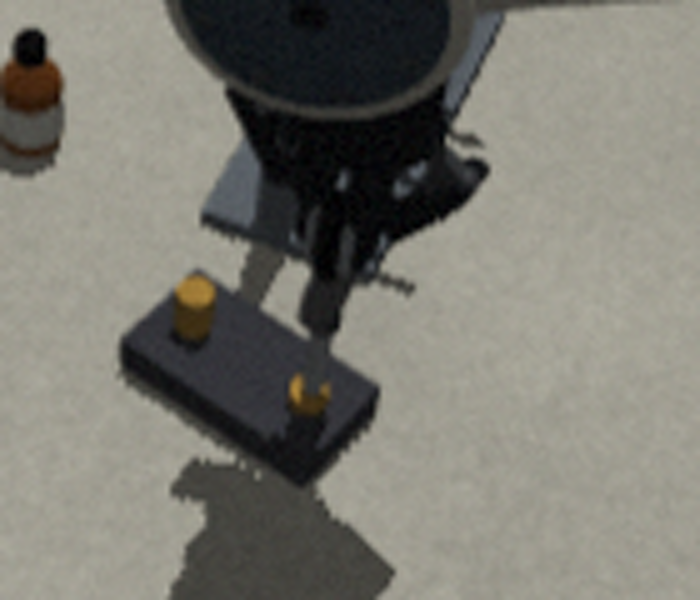

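Force about 11 N with the tip on the low stud. Hold, then on to the high stud.

```bash
python3 -m pendant '[[[1,0,0,0,0],[1,0,0,0,0],[1,0,0,0.02,0],[1,0,0,0.045,0],[1,0.03,-0.006,0.045,0],[1,0.078,-0.012,0.045,0],[1,0.078,-0.012,0.045,0],[1,0.078,-0.012,0.045,0],[1,0.078,-0.012,0.035,0],[1,0.078,-0.012,0.035,0]]]'
python3 - <<'E'
from h import *
c=cam('wrist');save(c,'w6');studs(c)
s=sense();print(s['ee_pos'],s['wrist_force'])
E
```

```text
t: 11.25
ee_pos: [565.1, -39.2, 195.5]
ee_rot: [-0.073, -3.139, -0.0]
wrist_force: [-0.3, -0.0, -0.9]
grip_width: 0.129
stud 55 [309.9 188.4] [298, 176, 26, 30, 480] top-face cloud [568.4 -42.2  55.3] ray [568.4 -42.1  55. ] [21.7 17.7]
stud 35 [399.2 196.6] [387, 185, 25, 24, 461] top-face cloud [489.3 -27.1  35.4] ray [489.2 -27.   35. ] [20.5 21.1]
[565.50192773 -39.31234537 196.05499804] [-0.26886255 -0.13435513 -1.49213084]
```

View pics/w6.png

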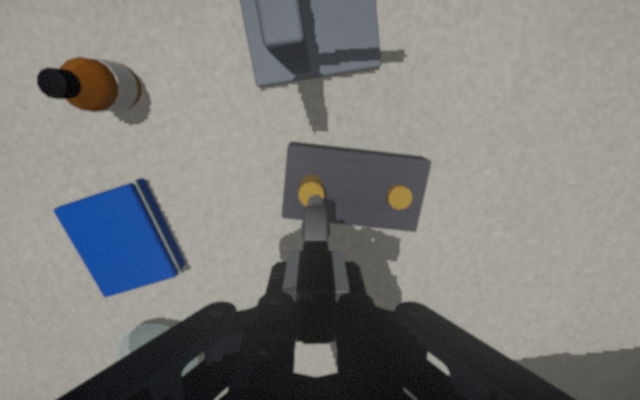

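```bash
python3 -m pendant '[[[1,0.002,-0.001,-0.006,0],[1,0.002,-0.001,-0.010,0],[1,0.002,-0.001,-0.012,0],[1,0.002,-0.001,-0.014,0],[1,0.002,-0.001,-0.0145,0],[1,0.002,-0.001,-0.0145,0],[1,0.002,-0.001,-0.0145,0]]]'
python3 - <<'E'
from h import *
c=cam('side');save(c,'side5');cv2.imwrite('pics/s5z.png',cv2.resize(c['img'][150:270,310:450,::-1],None,fx=5,fy=5,interpolation=2))
s=sense();print(s['ee_pos'],s['wrist_force'])
E
```

```text
t: 12.18
ee_pos: [568.4, -40.5, 183.1]
ee_rot: [0.073, 3.139, -0.0]
wrist_force: [-2.7, 0.4, 5.5]
grip_width: 0.133
[568.42907151 -40.50333953 183.16503112] [-2.27413477  0.05015664  5.54802758]
```

View pics/s5z.png

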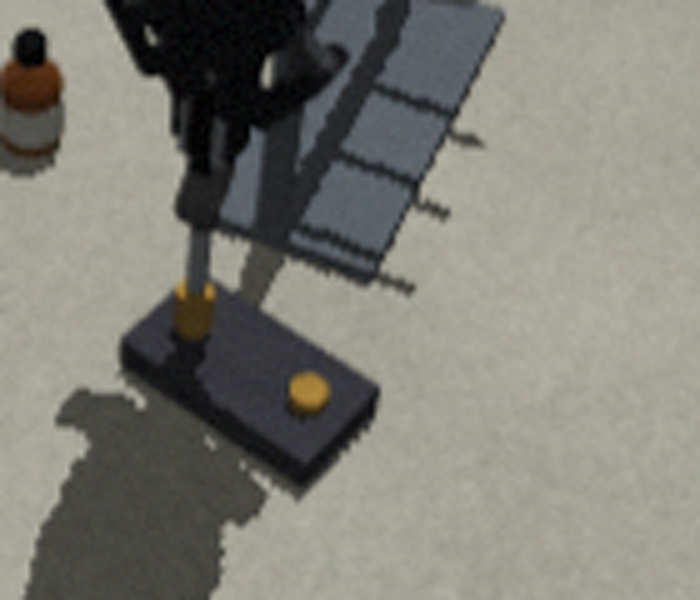

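```bash
python3 -m pendant '[[[1,0,0,0,0],[1,0,0,0,0],[1,0,0,0.02,0],[1,0,0,0.041,0],[1,-0.05,0,0.041,0],[1,-0.1,-0.01,0.041,0.08],[1,-0.125,-0.05,0.041,0.154],[1,-0.125,-0.1,0.041,0.154],[1,-0.125,-0.15,0.041,0.154],[1,-0.125,-0.2,0.041,0.154],[1,-0.115,-0.228,0.041,0.154],[1,-0.115,-0.228,0.041,0.154],[1,-0.115,-0.228,0.041,0.154],[1,-0.115,-0.228,0.041,0.154],[1,-0.115,-0.228,0.041,0.154]]]'
python3 - <<'E'
from h import *
c=cam('wrist');save(c,'w7')
c=cam('side');save(c,'side6');cv2.imwrite('pics/s6z.png',cv2.resize(c['img'][60:220,330:490,::-1],None,fx=3.75,fy=3.75,interpolation=2))
c=cam('top');save(c,'top6');
s=sense();print(s['ee_pos'],s['ee_rot'],s['wrist_force'],s['grip_width'])
E
```

```text
t: 14.1
ee_pos: [453.3, -267.7, 223.0]
ee_rot: [-0.17, 3.137, -0.0]
wrist_force: [0.0, 0.3, -1.1]
grip_width: 0.13
[ 453.31691329 -268.01010666  222.94683202] [-1.69022349e-01  3.13676619e+00 -1.08538236e-04] [-0.07340205  0.65970914 -1.1006874 ] 0.13451511920747497
```

View pics/w7.png

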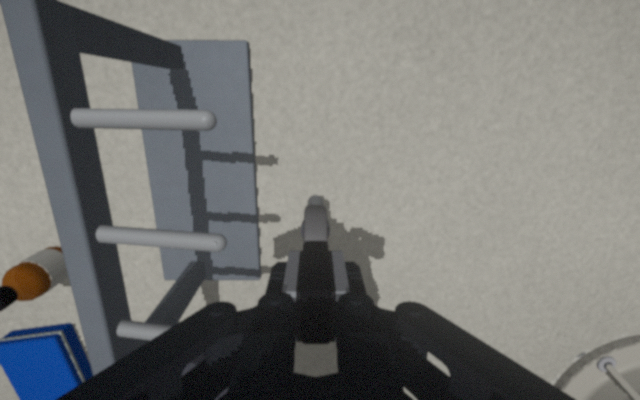

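View pics/s6z.png

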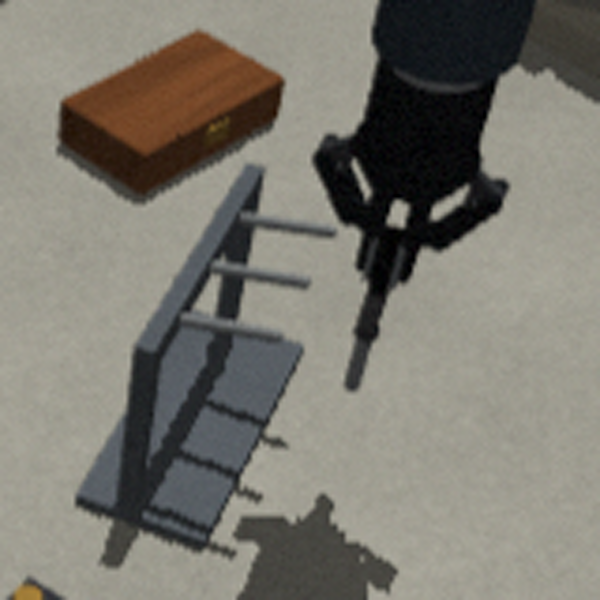

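```bash
cat >> h.py <<'E'
def pegfit(c):
    W=cloud(c); m=(W[...,2]>174)&(W[...,2]<192)&(W[...,1]<-150)&(W[...,1]>-360)&(W[...,0]>470)&(W[...,0]<545)
    P=W[m];th=np.deg2rad(6.1);e=np.array([np.cos(th),np.sin(th)]);n=np.array([-e[1],e[0]])
    for y0 in [(533,-195.6),(540,-259.1),(547,-323)]:
        d=P[:,:2]-np.array(y0);a=d@e;b=d@n;k=(np.abs(b)<14)&(a<20)&(a>-60)
        if k.sum()<30: continue
        f=np.polyfit(a[k],b[k],1); g=np.polyfit(a[k],P[k,2],1)
        print('peg near',y0,'n',k.sum(),'lateral at mid',f[1].round(2),'dyaw deg',np.rad2deg(f[0]).round(2),'tip along',np.percentile(a[k],1).round(1),'top z mid',g[1].round(1),'slope',np.rad2deg(g[0]).round(1))
E
python3 - <<'E'
from h import *
pegfit(cam('wrist'))
W=np.load('w2.npy')
import h
class C: pass
h.cloud=lambda c:W
pegfit(None)
E
```

```text
peg near (533, -195.6) n 114 lateral at mid -5.57 dyaw deg 13.62 tip along 2.1 top z mid 175.5 slope 10.8
peg near (540, -259.1) n 1397 lateral at mid -2.51 dyaw deg -0.52 tip along -39.0 top z mid 179.9 slope -8.3
peg near (547, -323) n 1535 lateral at mid -1.75 dyaw deg -0.25 tip along -39.5 top z mid 180.4 slope -7.9
peg near (533, -195.6) n 799 lateral at mid 0.06 dyaw deg -0.18 tip along -37.4 top z mid 180.1 slope -9.1
peg near (540, -259.1) n 883 lateral at mid 0.21 dyaw deg 0.5 tip along -38.1 top z mid 179.9 slope -9.1
```

```bash
python3 -m pendant '[[[1,0.015,-0.001,0,0],[1,0.03,0.001,0,0],[1,0.04,0.002,0,0],[1,0.05,0.003,0,0],[1,0.055,0.004,0,0],[1,0.06,0.0045,0,0],[1,0.06,0.0045,0,0],[1,0.06,0.0045,0,0]]]'
python3 - <<'E'
from h import *
c=cam('side');save(c,'side7');cv2.imwrite('pics/s7z.png',cv2.resize(c['img'][60:220,330:490,::-1],None,fx=3.75,fy=3.75,interpolation=2))
c=cam('wrist');save(c,'w8')
s=sense();print(s['ee_pos'],s['wrist_force'],s['grip_width'])
E
```

```text
t: 15.3
ee_pos: [513.1, -263.9, 222.9]
ee_rot: [-0.168, 3.137, -0.0]
wrist_force: [-0.6, 0.5, -2.5]
grip_width: 0.137
[ 513.0560478  -263.94473873  222.94276852] [ 0.24709757 -0.34233213 -2.50808505] 0.12983648084505658
```

View pics/s7z.png

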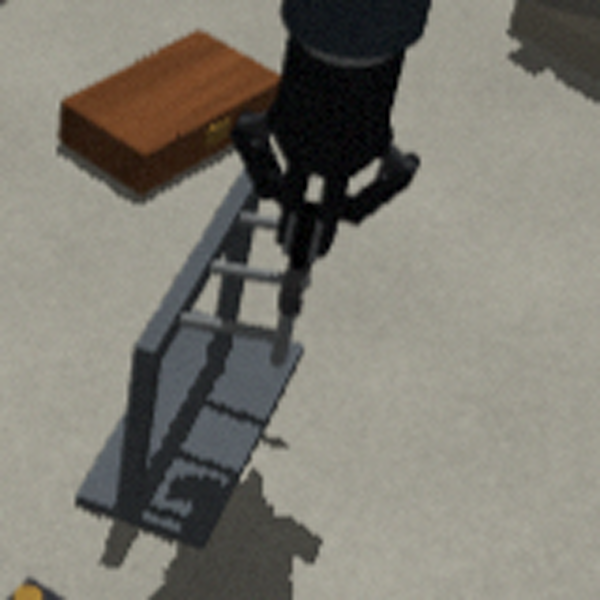

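View pics/w8.png

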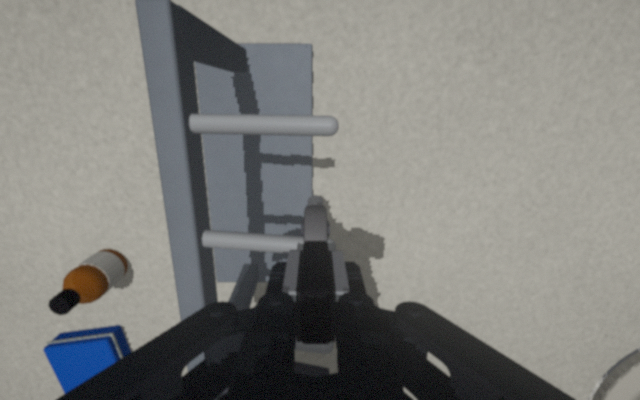

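```bash
python3 -m pendant '[[[1,0.01,0.001,0,0],[1,0.02,0.002,0,0],[1,0.03,0.003,0,0],[1,0.03,0.003,0,0],[1,0.03,0.003,0,0]]]'
python3 - <<'E'
from h import *
c=cam('side');save(c,'side8');cv2.imwrite('pics/s8z.png',cv2.resize(c['img'][60:220,330:490,::-1],None,fx=3.75,fy=3.75,interpolation=2))
s=sense();print(s['ee_pos'],s['wrist_force'],s['grip_width'])
E
```

```text
t: 16.02
ee_pos: [543.2, -260.8, 222.6]
ee_rot: [0.168, -3.137, -0.0]
wrist_force: [0.1, 0.2, -1.7]
grip_width: 0.132
[ 543.14053945 -260.87876925  222.74263747] [ 0.25155261 -0.02782457 -1.11330456] 0.1351555431723975
```

View pics/s8z.png

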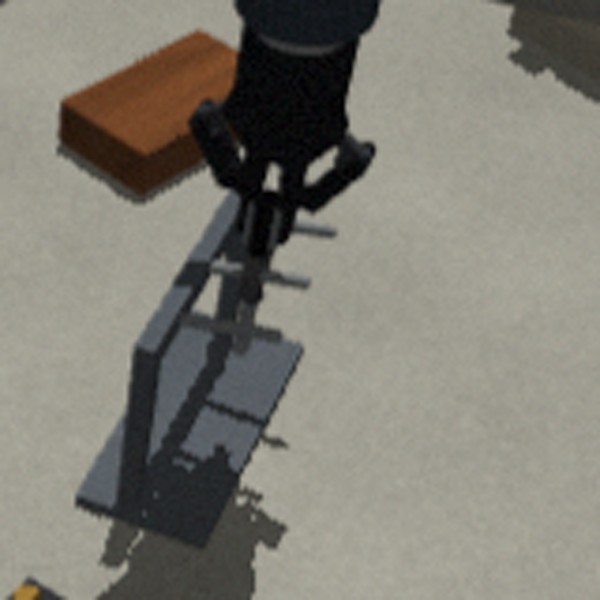

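```bash
python3 -m pendant '[[[1,0,0,-0.005,0],[1,0,0,-0.009,0],[1,0,0,-0.012,0],[1,0,0,-0.013,0],[1,0,0,-0.013,0]]]'
python3 - <<'E'
from h import *
s=sense();print(s['ee_pos'],s['wrist_force'],s['grip_width'])
E
```

```text
t: 16.7
ee_pos: [543.3, -261.1, 211.0]
ee_rot: [-0.168, 3.136, -0.002]
wrist_force: [-1.9, 1.3, 4.1]
grip_width: 0.133
[ 543.34857056 -261.11917556  210.98651804] [-1.85705003  1.28938381  4.06327107] 0.13259760388285596
```

Contact came at the predicted height, so the peg carries the ring. Releasing.

```bash
python3 -m pendant '[[[0.5,0,0,0.001,0],[0.2,0,0,0.001,0],[0,0,0,0.001,0],[0,0,0,0.001,0],[0,0,0,0.001,0],[0,0,0,0.03,0],[-0.5,0,0,0.07,0],[-1,0,0,0.1,0],[-1,0,0,0.1,0],[-1,-0.05,0.1,0.1,0],[-1,-0.05,0.1,0.1,0],[-1,-0.05,0.1,0.1,0]]]'
python3 - <<'E'
from h import *
c=cam('side');save(c,'side9');cv2.imwrite('pics/s9z.png',cv2.resize(c['img'][60:220,330:490,::-1],None,fx=3.75,fy=3.75,interpolation=2));studs(c)
c=cam('wrist');save(c,'w9');print(c['tool_from_camera'][0,3]);studs(c)
s=sense();print(s['ee_pos'],s['wrist_force'],s['grip_width'])
E
```

```text
t: 18.2
ee_pos: [491.9, -158.7, 310.0]
ee_rot: [-0.173, 3.136, 0.001]
wrist_force: [0.8, -0.4, 0.4]
grip_width: 0.999
stud 55 [336.9 220.9] [333, 216, 8, 12, 61] top-face cloud [575.7  15.3  54.3] ray [575.4  15.8  55. ] [19.5 20.9]
stud 35 [360.2 239. ] [357, 236, 8, 7, 42] top-face cloud [497.1  25.   34.3] ray [497.   25.5  35. ] [18.3 20.5]
1.0416665909838696
stud 55 [238.8 282.7] [229, 271, 20, 24, 329] top-face cloud [575.    8.6  55.4] ray [575.1   8.8  55. ] [21.3 20.7]
stud 35 [297.8 290.7] [291, 283, 15, 16, 187] top-face cloud [496.4  19.5  35.5] ray [496.4  19.8  35. ] [19.3 21.2]
[ 493.10394611 -160.56937432  309.49200826] [-0.48253758  0.12129274 -0.15319054] 1.0007743269273284
```

View pics/s9z.png

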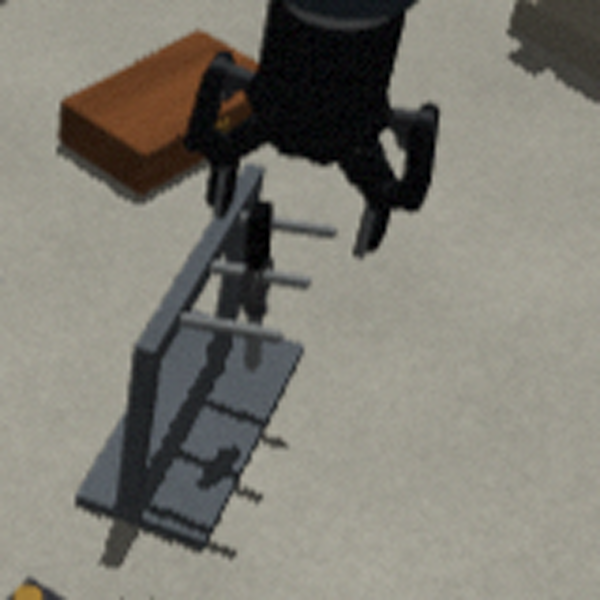

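View pics/w9.png

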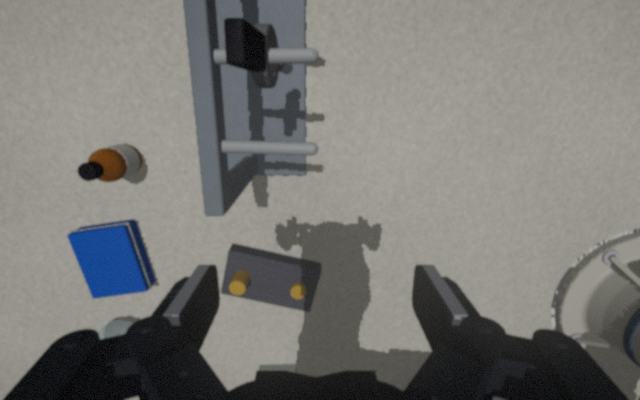

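Medium hangs on peg_1. The block has been knocked: the studs are now near (575,9) and (496,20). Now the long probe.

```bash
python3 -m pendant '[[[-1,0,0.2,0,-0.158],[-1,0,0.2,0,-0.158],[-1,0,0.2,0,-0.158],[-1,0,0.4,-0.02,-0.158],[-1,0,0.4,-0.02,-0.158],[-1,0,0.4,-0.02,-0.158],[-1,0,0.4,-0.02,-0.158],[-1,0.001,0.498,-0.03,-0.158],[-1,0.001,0.498,-0.03,-0.158],[-1,0.001,0.498,-0.06,-0.158],[-1,0.001,0.498,-0.06,-0.158],[-1,0.001,0.498,-0.06,-0.158],[-1,0.001,0.498,-0.06,-0.158]]]'
python3 - <<'E'
from h import *
c=cam('wrist');save(c,'w10');print(c['tool_from_camera'][0,3]);tabs(c,140,200)
s=sense();print(s['ee_pos'],s['ee_rot'],s['joint_pos'])
c=cam('top');studs(c);save(c,'top10')
E
```

```text
t: 19.92
ee_pos: [495.1, 336.9, 251.2]
ee_rot: [0.082, 3.139, 0.002]
wrist_force: [-0.1, 0.0, -0.1]
grip_width: 0.999
1.1356461157099873
blob [306, 190, 20, 54, 979] zt 183.5 top mean [493.8 336.5 182.1] n 700 rect (array([494. , 337.4]), array([24.2, 11.9]), 87.4) all (array([494. , 337.4]), array([24.2, 12. ]), 87.3)
[494.91966587 336.90541871 251.09766122] [8.13073725e-02 3.13892550e+00 2.32713855e-03] [ 8.58694819e-01  3.50883925e-01  2.48348425e-01  3.10761298e-04
 -1.46609180e+00 -9.10521244e-01]
stud 55 [323.  207.2] [320, 204, 7, 7, 41] top-face cloud [575.    9.7  54.2] ray [574.9   9.7  55. ] [17.  17.4]
stud 35 [319.9 235.2] [317, 232, 7, 7, 40] top-face cloud [495.8  20.3  34.7] ray [495.8  20.3  35. ] [17.3 17.3]
```

View pics/w10.png

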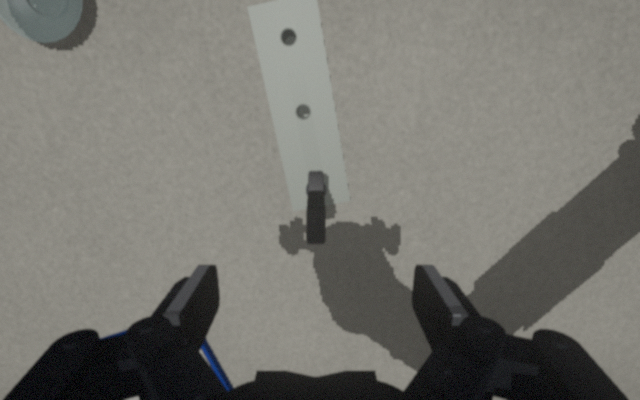

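View pics/top10.png

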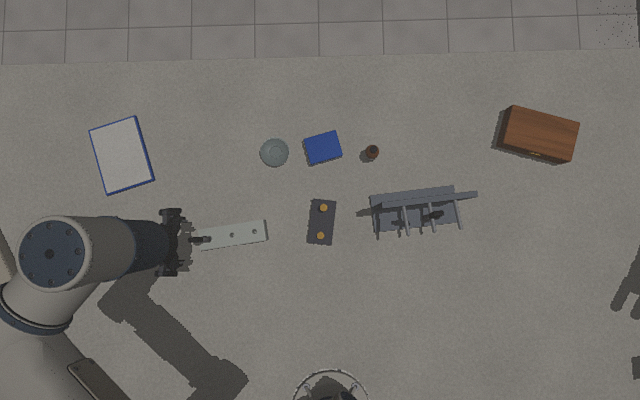

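Aligned (tab at column 316). Descend, grip, lift.

```bash
python3 -m pendant '[[[-1,0,0,-0.045,0],[-1,0,0,-0.088,0],[-1,0,0,-0.088,0],[-1,0,0,-0.088,0],[-1,0,0,-0.088,0],[0.5,0,0,-0.088,0],[1,0,0,-0.088,0],[1,0,0,-0.088,0],[1,0,0,-0.088,0],[1,0,0,-0.088,0],[1,0,0,-0.088,0],[1,0,0,-0.088,0],[1,0,0,-0.088,0],[1,0,0,-0.088,0]]]';python3 -m pendant '[[[1,0,0,0.02,0],[1,0,0,0.05,0],[1,0,0,0.1,0],[1,0,0,0.1,0],[1,0,0,0.1,0],[1,0,0,0.1,0]]]'
python3 - <<'E'
from h import *
c=cam('top');studs(c)
c=cam('wrist');save(c,'w11')
s=sense();print(s['ee_pos'],s['ee_rot'],s['wrist_force'])
E
```

```text
t: 21.78
ee_pos: [494.4, 337.1, 161.8]
ee_rot: [0.08, 3.14, -0.0]
wrist_force: [1.2, -0.3, 0.9]
grip_width: 0.136
t: 22.52
ee_pos: [493.6, 336.8, 260.0]
ee_rot: [-0.08, -3.138, 0.003]
wrist_force: [0.6, -0.3, -1.2]
grip_width: 0.132
stud 55 [323.  207.2] [320, 204, 7, 7, 40] top-face cloud [575.    9.7  54.3] ray [575.    9.7  55. ] [17.  17.4]
stud 35 [320.  235.2] [317, 232, 7, 7, 40] top-face cloud [495.8  20.1  34.5] ray [495.8  20.1  35. ] [17.3 17.2]
[493.8940011  336.84797848 260.46962959] [-8.00629523e-02 -3.13879282e+00  2.69634920e-03] [-0.43898351 -0.30454291 -1.34856474]
```

View pics/w11.png

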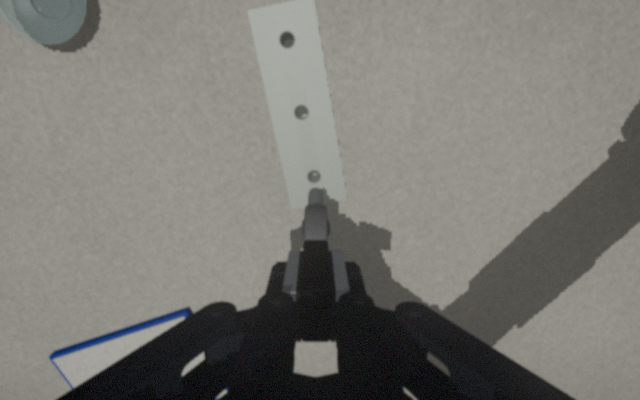

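```bash
python3 -m pendant '[[[1,0.002,-0.05,0,0],[1,0.002,-0.1,0,0],[1,0.002,-0.15,0,0],[1,0.002,-0.2,0,0],[1,0.002,-0.25,0,0],[1,0.002,-0.3,0,0],[1,0.002,-0.317,0,0],[1,0.002,-0.317,0,0],[1,0.002,-0.317,-0.03,0],[1,0.002,-0.317,-0.058,0],[1,0.002,-0.317,-0.058,0],[1,0.002,-0.317,-0.058,0],[1,0.002,-0.317,-0.058,0]]]'
python3 - <<'E'
from h import *
c=cam('wrist');save(c,'w12');studs(c);c=cam('top');studs(c);c=cam('side');studs(c)
s=sense();print(s['ee_pos'],s['wrist_force'])
E
```

```text
t: 24.25
ee_pos: [497.1, 20.6, 205.1]
ee_rot: [0.079, 3.138, 0.001]
wrist_force: [-0.3, 0.4, -1.1]
grip_width: 0.136
stud 55 [224.9 180.4] [210, 166, 31, 30, 657] top-face cloud [574.7   9.6  55.4] ray [574.8   9.7  55. ] [21.2 20.6]
stud 35 [315.3 182.2] [304, 173, 24, 20, 330] top-face cloud [496.3  18.3  35.5] ray [496.3  18.5  35. ] [17.5 21.1]
stud 55 [323.1 206.9] [320, 204, 7, 7, 37] top-face cloud [575.7   9.6  54.2] ray [575.6   9.5  55. ] [17.2 17.1]
stud 55 [336.8 221.1] [333, 216, 8, 12, 64] top-face cloud [576.   14.7  53.8] ray [575.6  15.5  55. ] [19.9 20.5]
stud 35 [360.5 239.1] [357, 236, 8, 7, 45] top-face cloud [496.6  24.7  34.1] ray [496.3  25.2  35. ] [18.7 20.5]
[496.63614188  20.3051054  204.53023274] [ 0.17972981 -0.5268552  -0.91065535]
```

View pics/w12.png

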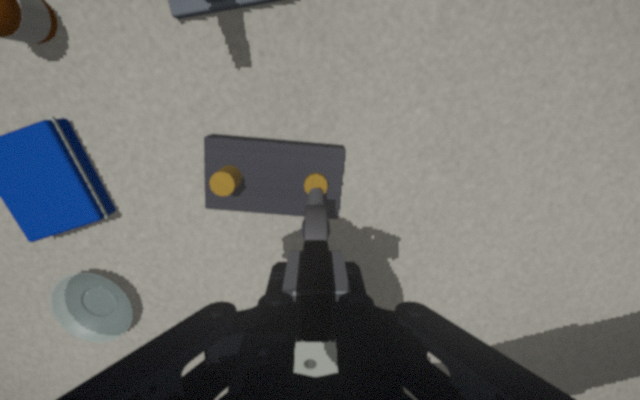

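```bash
python3 -m pendant '[[[1,0,-0.0005,-0.008,0],[1,0,-0.0005,-0.013,0],[1,0,-0.0005,-0.015,0],[1,0,-0.0005,-0.017,0],[1,0,-0.0005,-0.019,0],[1,0,-0.0005,-0.019,0],[1,0,-0.0005,-0.019,0]]]'
python3 - <<'E'
from h import *
c=cam('side');cv2.imwrite('pics/s13z.png',cv2.resize(c['img'][150:270,310:450,::-1],None,fx=5,fy=5,interpolation=2))
s=sense();print(s['ee_pos'],s['wrist_force'])
E
```

```text
t: 25.28
ee_pos: [496.4, 19.6, 185.0]
ee_rot: [0.08, 3.14, 0.0]
wrist_force: [-0.5, 0.1, -0.5]
grip_width: 0.132
[496.38059989  19.6451325  184.92818891] [-0.1888117  -0.06135923 -0.01309017]
```

View pics/s13z.png

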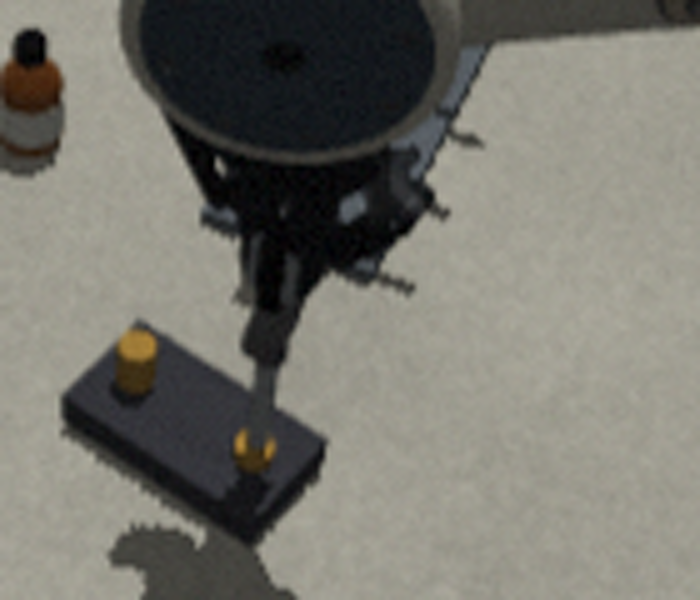

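Just above or barely touching, so press a little more.

```bash
python3 -m pendant '[[[1,0,0,-0.0015,0],[1,0,0,-0.0025,0],[1,0,0,-0.0025,0],[1,0,0,-0.0025,0],[1,0,0,-0.0025,0]]]'
python3 - <<'E'
from h import *
s=sense();print(s['ee_pos'],s['wrist_force'])
E
```

```text
t: 25.95
ee_pos: [496.9, 19.5, 184.4]
ee_rot: [0.079, 3.138, -0.0]
wrist_force: [-3.9, 0.5, 11.9]
grip_width: 0.135
[496.86454537  19.46801835 184.41054186] [-3.94968486  0.45357918 11.87563252]
```

```bash
python3 -m pendant '[[[1,0,0,0,0],[1,0,0,0,0],[1,0,0,0.02,0],[1,0,0,0.045,0],[1,0.03,-0.005,0.045,0],[1,0.078,-0.01,0.045,0],[1,0.078,-0.01,0.045,0],[1,0.078,-0.01,0.045,0],[1,0.078,-0.01,0.035,0],[1,0.078,-0.01,0.035,0],[1,0.078,-0.01,0.035,0]]]'
python3 - <<'E'
from h import *
c=cam('wrist');save(c,'w14');studs(c);c=cam('side');studs(c)
s=sense();print(s['ee_pos'],s['wrist_force'])
E
```

```text
t: 27.32
ee_pos: [573.9, 9.7, 217.6]
ee_rot: [0.08, 3.14, 0.0]
wrist_force: [-0.0, -0.1, -1.5]
grip_width: 0.133
stud 55 [311.5 182.3] [301, 171, 24, 27, 386] top-face cloud [576.4   7.   55.4] ray [576.4   7.1  55. ] [21.  17.5]
stud 35 [395.4 188.4] [384, 178, 23, 22, 394] top-face cloud [497.1  20.5  35.4] ray [497.   20.6  35. ] [19.9 21.4]
stud 55 [336.8 221.6] [333, 217, 8, 11, 65] top-face cloud [575.1  16.6  53.8] ray [574.6  17.4  55. ] [18.9 22. ]
stud 35 [360.5 239.3] [357, 236, 8, 8, 48] top-face cloud [496.1  25.2  34.6] ray [496.   25.5  35. ] [19.2 20. ]
[574.22126023   9.69047303 217.72761196] [ 0.65928573 -0.31206163 -1.46789222]
```

View pics/w14.png

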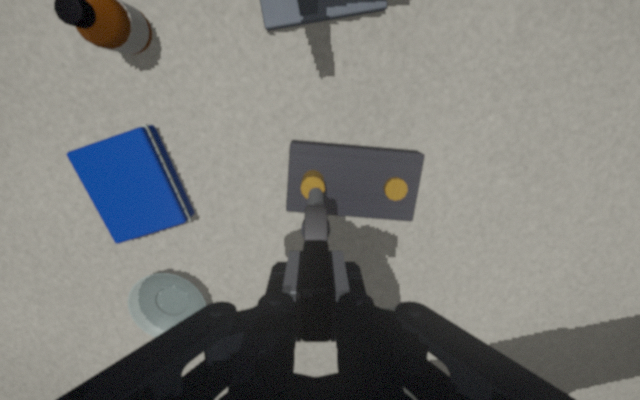

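```bash
python3 -m pendant '[[[1,0.0015,-0.0005,-0.006,0],[1,0.0015,-0.0005,-0.010,0],[1,0.0015,-0.0005,-0.012,0],[1,0.0015,-0.0005,-0.014,0],[1,0.0015,-0.0005,-0.015,0],[1,0.0015,-0.0005,-0.015,0],[1,0.0015,-0.0005,-0.015,0],[1,0.0015,-0.0005,-0.015,0]]]'
python3 - <<'E'
from h import *
c=cam('side');cv2.imwrite('pics/s15z.png',cv2.resize(c['img'][150:270,310:450,::-1],None,fx=5,fy=5,interpolation=2))
s=sense();print(s['ee_pos'],s['wrist_force'])
E
```

```text
t: 28.42
ee_pos: [575.9, 8.9, 204.5]
ee_rot: [0.079, 3.138, -0.001]
wrist_force: [-3.4, 0.5, 9.6]
grip_width: 0.135
[575.91650061   8.93216838 204.49284474] [-3.98902191  0.38035949  8.90683131]
```

View pics/s15z.png

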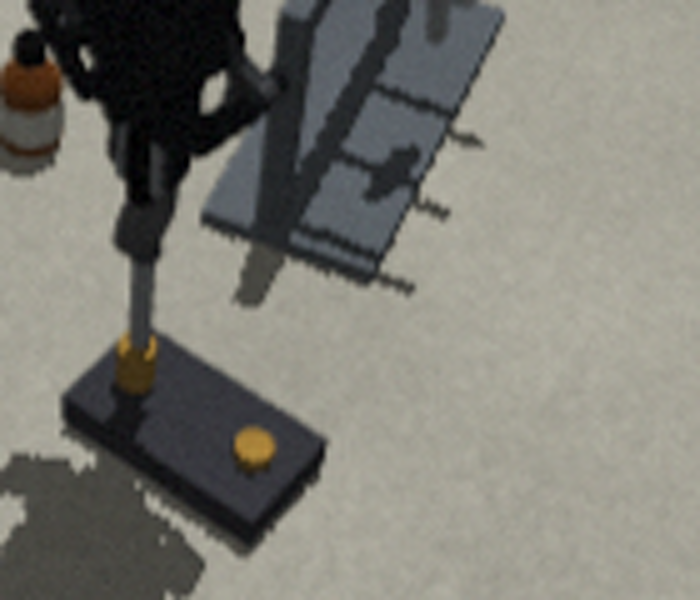

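```bash
python3 -m pendant '[[[1,0,0,0,0],[1,0,0,0,0],[1,0,0,0.015,0],[1,0,0,0.022,0],[1,-0.05,0,0.022,0],[1,-0.1,-0.02,0.022,0.08],[1,-0.13,-0.05,0.022,0.157],[1,-0.13,-0.1,0.022,0.157],[1,-0.13,-0.15,0.022,0.157],[1,-0.13,-0.2,0.022,0.157],[1,-0.127,-0.215,0.022,0.157],[1,-0.127,-0.215,0.022,0.157],[1,-0.127,-0.215,0.022,0.157],[1,-0.127,-0.215,0.022,0.157]]]'
python3 - <<'E'
from h import *
c=cam('wrist');save(c,'w16');print(c['tool_from_camera'][0,3]);pegfit(c)
c=cam('side');cv2.imwrite('pics/s16z.png',cv2.resize(c['img'][60:220,330:490,::-1],None,fx=3.75,fy=3.75,interpolation=2))
s=sense();print(s['ee_pos'],s['ee_rot'],s['wrist_force'],s['grip_width'])
E
```

```text
t: 30.22
ee_pos: [448.9, -204.9, 224.4]
ee_rot: [-0.169, 3.137, 0.0]
wrist_force: [0.5, 0.4, -1.9]
grip_width: 0.132
1.0427214915473826
peg near (533, -195.6) n 1559 lateral at mid -1.31 dyaw deg -0.26 tip along -38.5 top z mid 179.8 slope -8.8
peg near (540, -259.1) n 2404 lateral at mid 0.38 dyaw deg 3.22 tip along -38.8 top z mid 184.3 slope 0.1
[ 448.90293364 -205.1260097   224.48415278] [-1.68473004e-01  3.13671550e+00  4.45888455e-05] [ 0.31250426 -0.03851991 -1.43243436] 0.12923806327267548
```

View pics/w16.png

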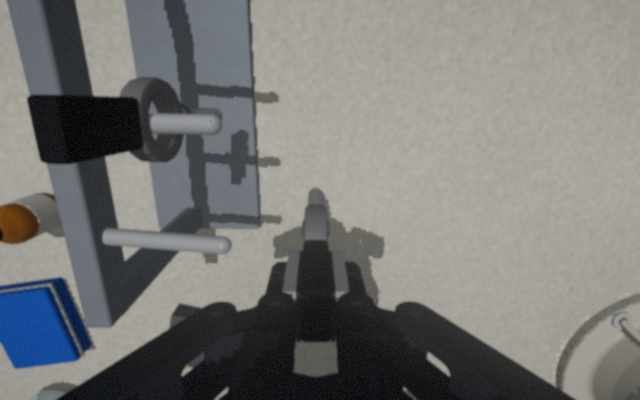

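View pics/s16z.png

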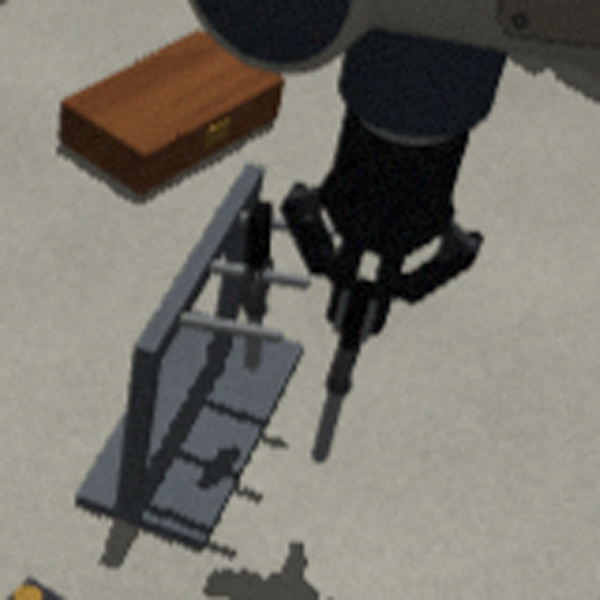

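```bash
python3 -m pendant '[[[1,0.015,0.0005,0,0],[1,0.03,0.002,0,0],[1,0.04,0.003,0,0],[1,0.05,0.004,0,0],[1,0.055,0.005,0,0],[1,0.06,0.006,0,0],[1,0.06,0.006,0,0],[1,0.06,0.006,0,0]]]'
python3 - <<'E'
from h import *
s=sense();print(s['ee_pos'],s['wrist_force'],s['grip_width'])
E
```

```text
t: 31.32
ee_pos: [508.6, -199.9, 224.4]
ee_rot: [0.166, -3.137, -0.0]
wrist_force: [-0.0, -1.3, -1.1]
grip_width: 0.134
[ 508.56142707 -199.89944087  224.35514494] [-0.03495619 -1.26860253 -1.06192407] 0.13425365592251456
```

```bash
python3 -m pendant '[[[1,0.01,0.001,0,0],[1,0.02,0.002,0,0],[1,0.029,0.003,0,0],[1,0.029,0.003,0,0],[1,0.029,0.003,0,0]]]'
python3 - <<'E'
from h import *
c=cam('side');cv2.imwrite('pics/s17z.png',cv2.resize(c['img'][60:220,330:490,::-1],None,fx=3.75,fy=3.75,interpolation=2))
s=sense();print(s['ee_pos'],s['wrist_force'],s['grip_width'])
E
```

```text
t: 31.95
ee_pos: [537.7, -196.9, 224.1]
ee_rot: [0.166, -3.137, -0.0]
wrist_force: [-0.0, -0.6, -1.0]
grip_width: 0.129
[ 537.6289216  -196.8541992   224.24596942] [-0.10935176 -0.79780843 -0.68578323] 0.13173260472542594
```

View pics/s17z.png

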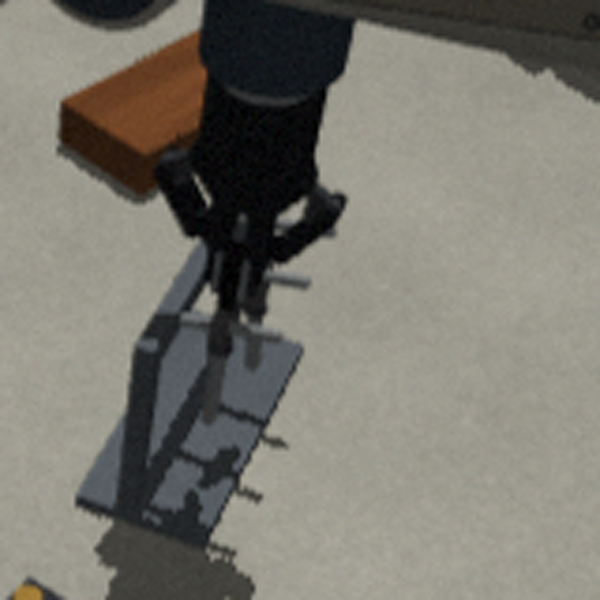

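The peg shows on both sides of the ring. Lowering.

```bash
python3 -m pendant '[[[1,0,0,-0.005,0],[1,0,0,-0.009,0],[1,0,0,-0.012,0],[1,0,0,-0.0135,0],[1,0,0,-0.0135,0],[1,0,0,-0.0135,0]]]'
python3 - <<'E'
from h import *
s=sense();print(s['ee_pos'],s['wrist_force'],s['grip_width'])
E
```

```text
t: 32.75
ee_pos: [537.9, -197.1, 212.3]
ee_rot: [-0.167, 3.136, -0.002]
wrist_force: [-1.5, 2.1, 4.8]
grip_width: 0.131
[ 537.9026916  -197.09935142  212.26520523] [-1.47968894  2.07836802  4.81638549] 0.1312217171071608
```

Seated at the same height as before. Release and retreat to clear the views.

```bash
python3 -m pendant '[[[0.5,0,0,0.001,0],[0.2,0,0,0.001,0],[0,0,0,0.001,0],[0,0,0,0.001,0],[0,0,0,0.001,0],[0,0,0,0.03,0],[-0.5,0,0,0.07,0],[-1,0,0,0.1,0],[-1,0,0,0.1,0],[-1,-0.08,0.1,0.1,0],[-1,-0.08,0.2,0.1,0],[-1,-0.08,0.25,0.1,0],[-1,-0.08,0.25,0.1,0],[-1,-0.08,0.25,0.1,0],[-1,-0.08,0.25,0.1,0],[-1,-0.08,0.25,0.1,0],[-1,-0.08,0.25,0.1,0]]]'
python3 - <<'E'
from h import *
c=cam('side');cv2.imwrite('pics/s18z.png',cv2.resize(c['img'][60:260,250:450,::-1],None,fx=3,fy=3,interpolation=2))
c=cam('top');save(c,'top18');tabs(c,188,245,(slice(180,250),slice(360,480)))
c2=cam('side');tabs(c2,188,245,(slice(80,220),slice(340,450)))
s=sense();print(s['ee_pos'],s['wrist_force'],s['t'])
E
```

```text
t: 34.88
ee_pos: [457.9, 52.2, 310.5]
ee_rot: [0.164, -3.137, 0.0]
wrist_force: [-0.0, 0.3, -0.6]
grip_width: 0.999
blob [429, 211, 15, 8, 90] zt 233.7 top mean [ 546.4 -260.2  231.2] n 53 rect (array([ 545.7, -261.1]), array([23.9, 11.7]), 88.9) all (array([ 543.7, -260.6]), array([24.8, 15.7]), 89.0)
blob [402, 214, 15, 8, 83] zt 233.6 top mean [ 540.5 -197.3  231.3] n 51 rect (array([ 540.8, -198. ]), array([11.5, 24.2]), 6.9) all (array([ 538. , -197.5]), array([15.7, 25.3]), 0.5)
[457.88400921  52.47583086 310.71109761] [-0.09973324  0.06020076 -0.49166611] 35.025
```

View pics/s18z.png

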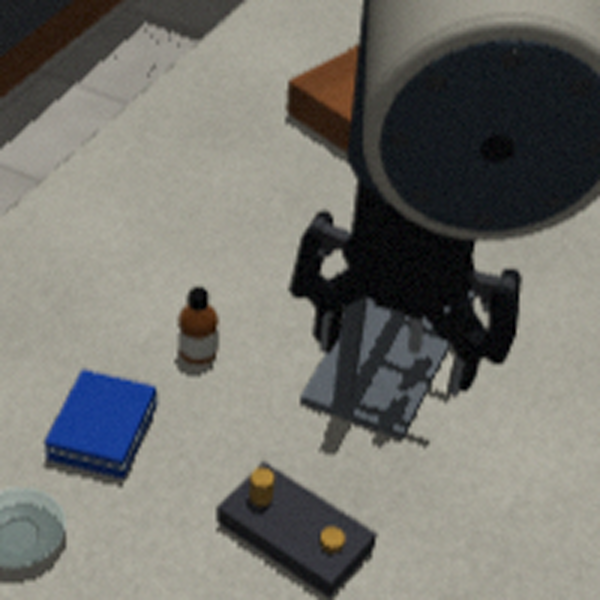

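View pics/top18.png

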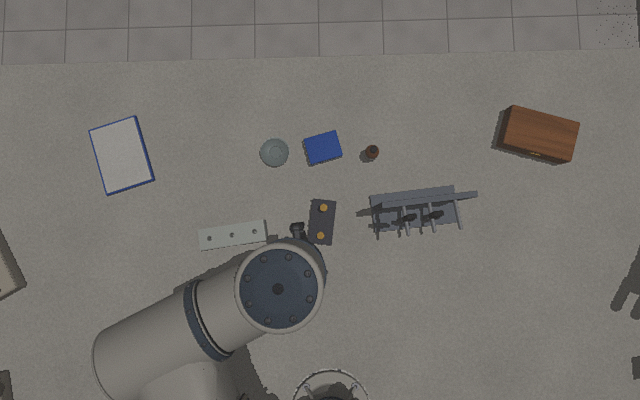

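```bash
python3 -m pendant '[[[-1,-0.05,0.15,0,0],[-1,-0.05,0.15,0,0],[-1,-0.05,0.15,0,0],[-1,-0.05,0.15,0,0],[-1,-0.05,0.15,0,0],[-1,-0.05,0.15,0,0],[-1,-0.05,0.15,0,0],[-1,-0.05,0.15,0,0]]]'
python3 - <<'E'
from h import *
c=cam('side');cv2.imwrite('pics/s19z.png',cv2.resize(c['img'][60:260,250:450,::-1],None,fx=3,fy=3,interpolation=2))
tabs(c,188,245,(slice(80,220),slice(340,450)))
c=cam('top');tabs(c,188,245,(slice(180,250),slice(360,480)));studs(c)
print(sense()['dq'].round(3))
E
```

```text
t: 36.02
ee_pos: [407.9, 202.7, 310.8]
ee_rot: [-0.165, 3.137, 0.0]
wrist_force: [-0.6, -0.2, 0.5]
grip_width: 0.998
blob [428, 211, 16, 8, 93] zt 233.8 top mean [ 546.6 -260.5  231.2] n 50 rect (array([ 546.8, -261.3]), array([24. ,  9.5]), 88.9) all (array([ 543.9, -260.9]), array([24.7, 15.6]), 89.9)
blob [402, 214, 15, 8, 83] zt 233.4 top mean [ 540.5 -197.2  231. ] n 51 rect (array([ 540.8, -197.9]), array([11.6, 23.9]), 7.0) all (array([ 538. , -197.6]), array([15.8, 24.8]), 0.2)
stud 55 [323.  207.2] [320, 204, 7, 7, 41] top-face cloud [575.2   9.4  54.1] ray [575.2   9.4  55. ] [17.  17.4]
stud 35 [319.9 235.2] [317, 232, 7, 7, 40] top-face cloud [495.7  20.2  34.6] ray [495.7  20.2  35. ] [17.3 17.2]
[ 0.004  0.001 -0.001 -0.    -0.    -0.002]
```

View pics/s19z.png

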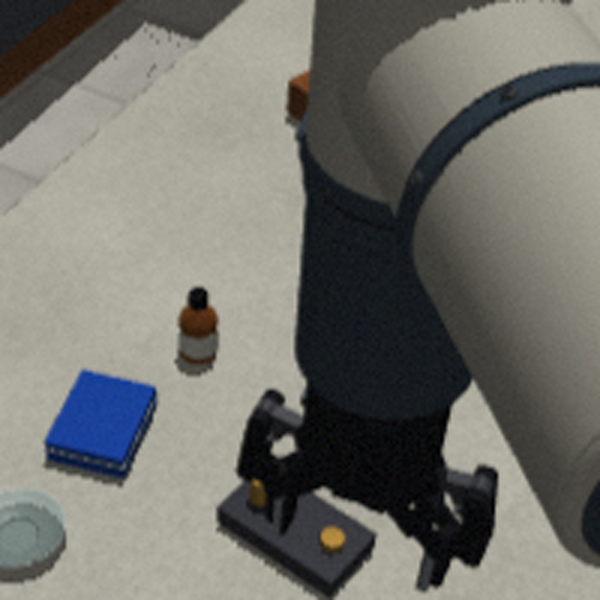

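The tabs stand still at a height of 233–234 mm between readings, 64 mm apart, and the bystanders are where they were. Handing in.

```bash
python3 -c "
from bench import *
print(close_job())"
```

```text
the job is handed in; nothing more can be done
None
```

I proved the medium and long probes on the low stud and then the high stud, and hung each on its own peg. The short probe was not in the holder. I handed the job in at about 36 s of the 210 s allowed.

- **Stud contacts:** each tip stayed on its stud for more than 0.2 s. The wrist force rose to +5 to +12 N, and the side view showed each tip on its stud.
- **Knocked block:** the check block was pushed about 5 cm aside while I was hanging the medium probe. I measured the studs again before proving the long probe.
- **Hanging:** the medium probe is on peg_1 and the long probe on peg_0. In the last two top views both tabs were still, at 233–234 mm height and about 64 mm apart. The arm was clear, and the slide box, bottle and dish looked untouched.
- **Checks that disagreed:**
  - The first wrist-camera calibration reading had a wrong x-offset (-118 mm instead of about 1 mm), so I did not use it.
  - The side camera put points about 4–6 mm further along y than the other two, so I relied on the wrist and top cameras.
  - Two wrist views placed the pegs 1–2.5 mm apart sideways, which is within the 8 mm clearance in the eye.
  - After release the arm blocked the side view of the stand, so the final hang check for the long probe is from the top camera only.

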